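# Aim the side-view mirror at a tooling ball and hold it

## Task

Set up the camera check: stand the hollow sleeve upright in the round holder bolted to the bench, then stand the ball target upright in the sleeve, each fully down on the floor of the one around it. Then turn the sprung mirror on the upward-looking camera by the fin on top until the camera sees the ball in the middle of the mirror, that is, until the open side of the mirror head looks straight at the ball, and finish while still holding it there, since it swings back when let go. Leave the small jar, the eye loupe and the heat sink where they are.

Things in the scene. Friction and masses are not known exactly. Their poses are not given: they have to be found in the camera images.
- holder: Dark steel round cup with four bolted feet, fixed to the bench. Outer diameter 66 mm, feet reach 47 mm from its axis, height 30 mm, bore 54 mm, floor 6 mm thick (well 24 mm deep). Origin on its axis at the bench top, z up. To its left behind (x over 0.46 m, y from -0.12 to 0.12 m) the fixed black soldering station stands 0.18 m high: carry things in front of or above it.
- sleeve_mid (a point): Loose plain aluminium sleeve, a round cup open at the top, standing upright: outer diameter 48 mm, height 60 mm, bore 37 mm, floor 6 mm thick, foot bevelled 3 mm; 0.12 kg. The point is on its axis half-way up, 30 mm above its underside; z along its axis, up. Fully home in the holder this point is 36 mm above the bench top.
- target_mid (a point): Loose steel ball target, upright, 116 mm tall, 0.16 kg: a stem of 32 mm diameter, 50 mm high with a bevelled foot, a thin neck, a dark ball of 30 mm diameter, on top a grip rod of 16 mm diameter from 87 to 116 mm. The point is on its axis half-way up, 58 mm above its underside; z along its axis, up. Fully home in the seated sleeve it is 70 mm above the bench top.
- target_grip (a point): Middle of the grip rod of the ball target, on its axis, 101 mm above its underside.
- ball (a point): Centre of the ball of the ball target, on its axis, 72 mm above its underside; 84 mm above the bench top when all is seated.
- camera_housing: Fixed square aluminium box on the bench, 82 x 82 mm, 48 mm high, with a camera in it that looks straight up at the mirror above. Origin on the swivel axis at the bench top.
- mirror_head: Head that swivels about the vertical on the housing, with a 45 degree mirror between two cheeks. Origin at the mirror's centre on the swivel axis, 84 mm above the bench top; x points level out of the head's open side: the direction the camera sees by way of the mirror; z up. From its rest it turns clockwise seen from above, up to 1.75 rad, against a spring (0.01 N m at rest, 0.1 at full turn).
- fin_mid (a point): Middle of the black grip fin on top of the mirror head, on the swivel axis, 130 mm above the bench top. The fin is 12 mm thick along the head's y, 36 mm long along its x, and stands on a round cap 48 mm across: from 111 to 147 mm above the bench top. The ball in the holder needs a turn of 0.4 to 1.5 rad from rest.
- jar_mid (a point): Bystander: small amber jar with black cap, 21 mm diameter, 32 mm tall; centre. Leave alone.
- loupe_mid (a point): Bystander: black eye loupe, 34 mm diameter, 25 mm tall; centre. Leave alone.
- sink_mid (a point): Bystander: finned aluminium heat sink 32 x 32 x 20 mm; centre. Leave alone.

How it is judged:
By the outcome, as a careful person would: the job done as asked, in the order asked, and still so for the second after the job is handed in, while the arm keeps its last pose, push and grip.
It also fails if it takes over 72 s, if anything falls off the work surface, if the arm or the gripper's body presses on something with over 40 N, if the wrist force passes 120 N, or if a joint passes its speed limit or range.

## Robot

A 6-joint arm with a two-finger parallel gripper is mounted at the origin on a cart in front of the work surface, level with it; the furniture and walls round the work are solid. World frame = base frame: x ahead of the robot, y to its left, z up, the work surface at z = 0. Lengths are in m, angles in rad, forces in N, time in s.
With the tool pointing down it reaches from about 0.25 to 0.775 m from the base axis. Payload 4 kg.
Tool frame: the origin (TCP) lies at the very end of the fingers, on their centre line; the grasp point (between the pads) lies 19 mm behind it; y points along the fingers, x is the direction in which the jaws open and shut, and the axes are right-handed (so a half turn about y gives the same grasp; the last joint's range is limited). The gripper opens to 94 mm and grips with 3 to 60 N. Pads are 16 mm wide; open, the fingers measure 119 mm over their backs; the gripper's body (75 mm by 177 mm) begins 78 mm behind the grasp point.
Start: joints at [1.231, 0.087, 1.371, -0, 1.684, -0.103], TCP at [0.129, 0.535, 0.171] pointing down, gripper open.
Joint ranges: [-3.1, 3.1], [-0.76, 2.03], [0.27, 2.55], [-1.08, 4.22], [0.17, 2.65], [-2.57, 2.57]. Speed limits (rad/s): [2.79, 2.79, 3.14, 3.14, 3.14, 3.14].

## Interface

Orientations are given as [roll, pitch, yaw] about the fixed x, y, z axes, in that order (R = Rz(yaw) Ry(pitch) Rx(roll)).
In Python, from bench import robot gives the robot as it stands.
- The arm moves only by the shell command python3 -m handwheel 'ROWS' [OPENING]. ROWS is JSON, a list of rows, each an object with "delta_pos": the shift along the tool's x, y, z in mm, a list of three; "yaw": the turn about the tool's y in rad. A call has 1 to 12 rows; each row is the pose to reach, as a shift and turn from the pose commanded when the call began, along the tool's axes at that moment; what a row does not reach only later rows make up. A row lasts 1/10 s, in which the tool goes at most 50 mm and 8.59 degrees, less where a joint would pass 70% of its speed; a pose out of reach is approached as far as the arm can. A call with a gripper value outside its range is refused whole. OPENING is the closure in counts, from 0 (fully open) to 255 (shut), set as the call begins (- or left out, the last holds). The fingers move at their own pace and stop on an object; the grip force is fixed at half the most. Time passes only in rows, so rows that repeat a pose let the fingers close. It gives the time, the measured TCP pose, the force and the opening at its end, in the units of the state.
- robot.get_obs(): the state, without advancing time (a new reading comes with each control period).
- robot.snapshot(name): name is "scene" or "top" or "wrist"; returns a dict with "image" (420x560x3 uint8, red, green, blue), "fx", "fy", "cx", "cy" (pixels), "rvec" (rotation vector, rad) and "tvec" (3), from world to camera coordinates, as OpenCV has them. Camera axes: x right, y down, z forward; pixel columns grow to the right and rows downward; lengths in m; the calibration is good to about 2 mm. A picture is of the moment at which its call begins. There is no depth.
- robot.close_job(): hands the job in, once; it reports no verdict.
The state is a dict: "time": time; "joint_positions": joint angles; "qvel": joint speeds; "joint_torque": joint torques, N m; "tool_pos": TCP position; "ee_rot": TCP orientation; "wrist_force": force on the tool from outside, world axes, zero at the start; "wrist_torque": the same for the moment, N m; "width": finger opening in m.
Only numpy, scipy, OpenCV 4.12 (cv2) and the standard library are available. Lean on these libraries where they do the work, as an engineer would, in place of code of your own. Each camera call takes 0.05 s, during which the arm holds its last target.

## Working session

There is one attempt and no reset: what is moved stays moved. The work goes in short steps, Python scripts to look and compute and a shell command to move; the robot and the scene stay as the last step left them, time stands still between calls to the robot, and variables do not carry over. Pictures are saved under pics/ and viewed, and the job is handed in when it is done.

```bash
ls; mkdir -p pics; python3 - <<'E'
from bench import robot
import cv2
o=robot.get_obs()
for k,v in o.items(): print(k,v)
for n in ["scene","top","wrist"]:
    s=robot.snapshot(n); cv2.imwrite(f"pics/{n}0.png",s["image"][:,:,::-1]); print(n,s["fx"],s["fy"],s["cx"],s["cy"],s["rvec"],s["tvec"])
E
```

```text
pics
time 0.0
joint_positions [ 1.23091571e+00  8.79175705e-02  1.37220533e+00 -3.70297133e-05
  1.68360347e+00 -1.03085330e-01]
qvel [-0.00096292  0.00038485 -0.00060854 -0.00094214 -0.00097072 -0.00024858]
joint_torque [ 1.77205613e-03 -3.40182567e+01 -3.02431512e+01  7.19076977e-02
  3.30590154e-02 -1.87174569e-04]
tool_pos [0.1288294  0.53407043 0.17004954]
ee_rot [-1.57061337  0.00212617  1.3339971 ]
wrist_force [-0.07132788  0.38270711 -0.09717763]
wrist_torque [-0.01441175  0.01094143  0.05693915]
width 0.09364553385458288
scene 533.9188286659597 533.9188286659597 281.1866037255334 202.63613939222807 [ 0.93332523 -2.26699311  1.30259299] [0.30058819 0.26481945 1.29424296]
top 430.89652134781096 430.89652134781096 282.8829541084622 207.81869688657952 [ 2.09662265 -2.15177742  0.1291485 ] [-0.01020085  0.49449722  1.00357853]
wrist 331.018443934709 331.018443934709 273.8816186959617 215.64578463241332 [-2.30255087 -1.81395081 -0.23013338] [-0.54918075 -0.02568479  0.39167695]
```

View pics/scene0.png

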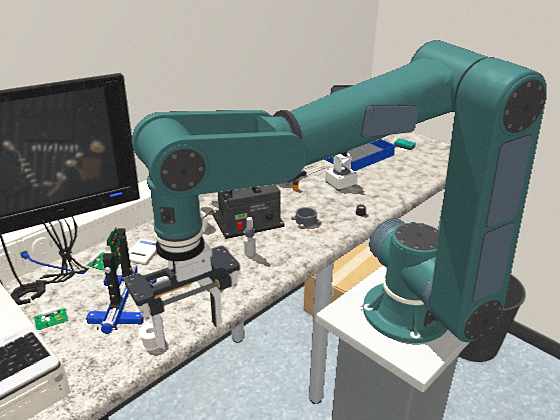

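View pics/top0.png

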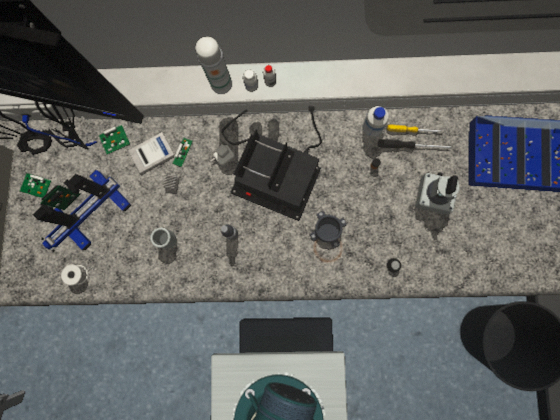

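View pics/wrist0.png

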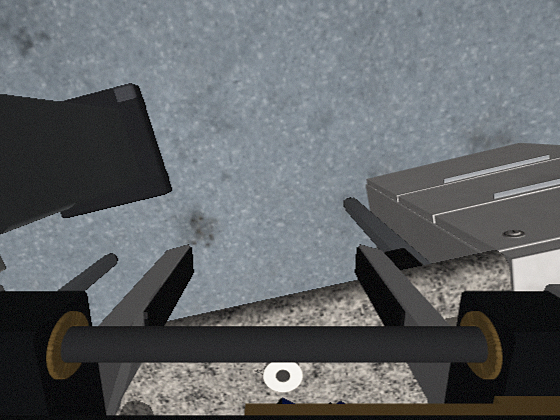

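```bash
cat > h.py <<'E'
import numpy as np, cv2
def cam(s):
    K=np.array([[s["fx"],0,s["cx"]],[0,s["fy"],s["cy"]],[0,0,1.]])
    R=cv2.Rodrigues(np.array(s["rvec"],float))[0]; t=np.array(s["tvec"],float)
    return K,R,t
def proj(s,P):
    K,R,t=cam(s); return cv2.projectPoints(np.array(P,float).reshape(-1,1,3),np.array(s["rvec"],float),t,K,None)[0].reshape(-1,2)
def ray(s,uv):
    K,R,t=cam(s); d=R.T@np.linalg.solve(K,[uv[0],uv[1],1]); return -R.T@t,d
def onz(s,uv,z):
    c,d=ray(s,uv); return c+d*(z-c[2])/d[2]
def tri(rays):
    A=np.zeros((3,3));b=np.zeros(3)
    for c,d in rays:
        d=d/np.linalg.norm(d);M=np.eye(3)-np.outer(d,d);A+=M;b+=M@c
    return np.linalg.solve(A,b)
def crop(s,x0,y0,w,h,k,fn):
    cv2.imwrite(fn,cv2.resize(s["image"][y0:y0+h,x0:x0+w,::-1],None,fx=k,fy=k,interpolation=cv2.INTER_CUBIC))
E
python3 - <<'E'
from bench import robot
from h import *
s=robot.snapshot("top");c=robot.snapshot("scene")
print(ray(s,(0,0))[0],ray(c,(0,0))[0])
print(proj(s,[[0,0,0],[0.129,0.535,.171],[.3,.5,0]]),proj(c,[[0.129,0.535,.171]]))
crop(s,140,120,200,150,4,"pics/t1.png")
crop(s,300,120,200,150,4,"pics/t2.png")
crop(c,130,130,260,195,3,"pics/s1.png")
E
```

```text
[ 0.33198424 -0.05669008  1.06694617] [-0.46126801  0.91935841  0.88179328]
[[278.50311725 420.13604308]
 [  9.20672577 383.65911168]
 [ 74.11301204 293.66997358]] [[189.68474115 348.97215234]]
```

View pics/t1.png

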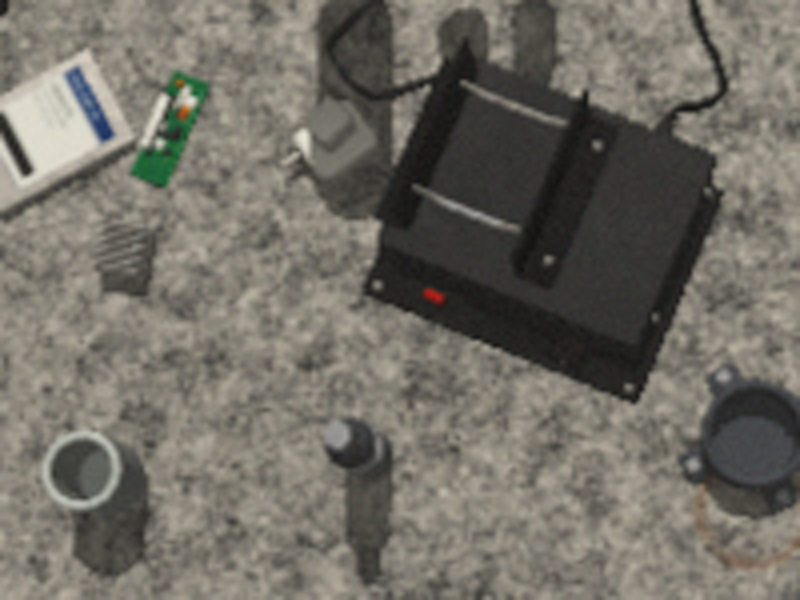

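View pics/t2.png

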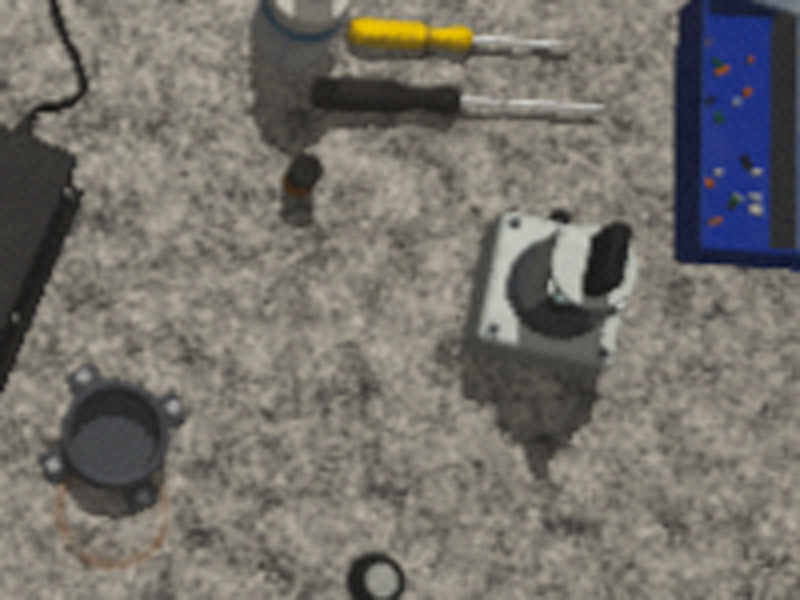

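View pics/s1.png

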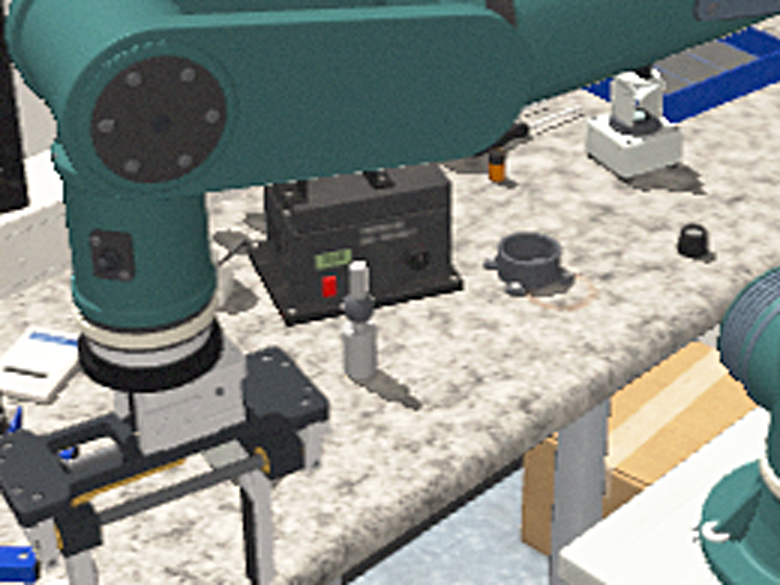

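```bash
python3 - <<'E'
from bench import robot
from h import *
s=robot.snapshot("top");c=robot.snapshot("scene")
f=lambda x,y,x0,y0,k:((x+.5)/k-.5+x0,(y+.5)/k-.5+y0)
P={'sleeve':((83,470,140),.06),'rod':((340,437,140),.116),'holder':((115,434,300),.03),'loupe':((376,577,300),.025),'jar':((303,167,300),.032),'sink':((125,250,140),.02),'fin':((608,257,300),.147),'fin1':((618,232,300),.147),'fin2':((600,285,300),.147)}
for n,((x,y,x0),z) in P.items(): print(n,onz(s,f(x,y,x0,120,4),z).round(4))
print(proj(s,[[.5,-.4,.147]]))
crop(c,310,140,60,60,10,"pics/s2.png")
crop(s,395,160,80,60,10,"pics/t3.png")
E
```

```text
sleeve [0.4288 0.2679 0.06  ]
rod [0.4381 0.1054 0.116 ]
holder [ 0.4427 -0.1313  0.03  ]
loupe [ 0.3537 -0.2829  0.025 ]
jar [ 0.6039 -0.2526  0.032 ]
sink [0.5703 0.2571 0.02  ]
fin [ 0.5186 -0.3907  0.147 ]
fin1 [ 0.5321 -0.3972  0.147 ]
fin2 [ 0.5034 -0.3852  0.147 ]
[[456.73778138 192.22786376]]
```

View pics/s2.png

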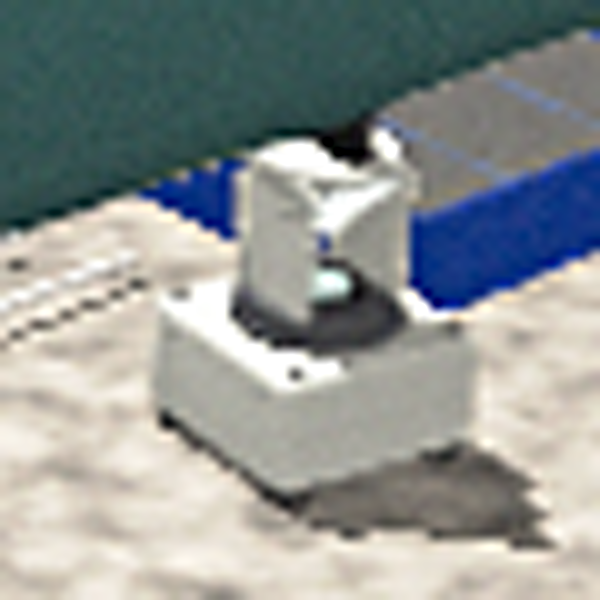

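View pics/t3.png

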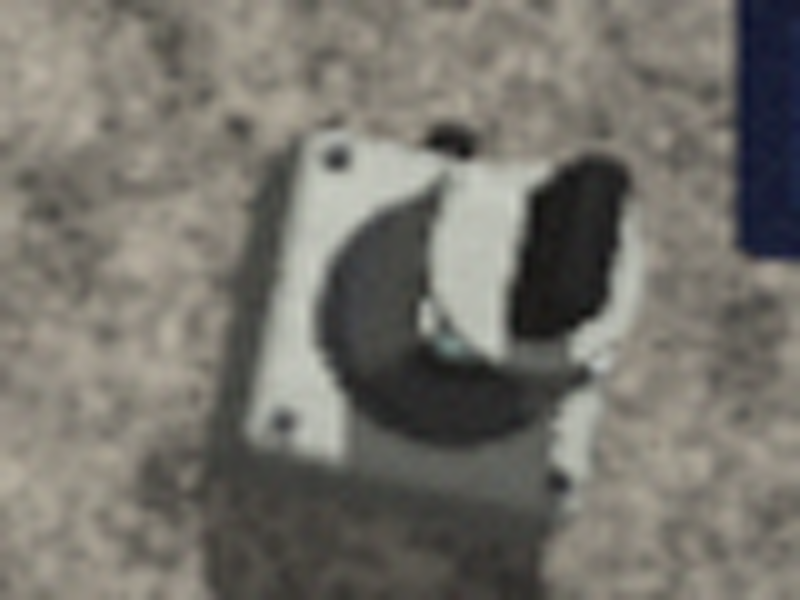

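```bash
python3 - <<'E'
from bench import robot
from h import *
s=robot.snapshot("top");c=robot.snapshot("scene")
f=lambda x,y,x0,y0,k:((x+.5)/k-.5+x0,(y+.5)/k-.5+y0)
for p in [(632,400),(718,195),(368,290)]: print('plate',onz(s,f(*p,140,120,4),.008).round(3))
for z in (.12,.15,.18):
  for p in [(648,345),(715,155),(385,235)]: print('top',z,onz(s,f(*p,140,120,4),z).round(3))
print(ray(robot.snapshot('wrist'),(280,210)), )
crop(c,200,180,120,80,6,"pics/s3.png")
E
```

```text
plate [ 0.468 -0.058  0.008]
plate [ 0.597 -0.116  0.008]
plate [0.542 0.106 0.008]
top 0.12 [ 0.484 -0.068  0.12 ]
top 0.12 [ 0.592 -0.109  0.12 ]
top 0.12 [0.552 0.079 0.12 ]
top 0.15 [ 0.48  -0.067  0.15 ]
top 0.15 [ 0.584 -0.107  0.15 ]
top 0.15 [0.545 0.075 0.15 ]
top 0.18 [ 0.475 -0.067  0.18 ]
top 0.18 [ 0.575 -0.105  0.18 ]
top 0.18 [0.538 0.07  0.18 ]
(array([0.05704848, 0.55208977, 0.38534889]), array([ 0.23360947, -0.03744705, -0.9719346 ]))
```

View pics/s3.png

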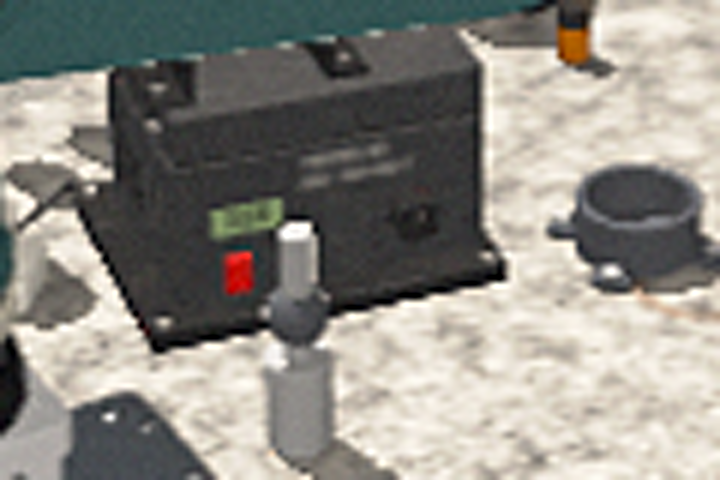

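```bash
cat > d.py <<'E'
# print tool-axis delta (mm) to reach world x,y,z,yaw
import sys,numpy as np
from bench import robot
from scipy.spatial.transform import Rotation as Ro
o=robot.get_obs(); p=np.array(o["tool_pos"]); R=Ro.from_euler("xyz",o["ee_rot"]).as_matrix()
a=[float(v) for v in sys.argv[1:]]
print("t",o["time"],"pos",p.round(4),"rot",np.round(o["ee_rot"],4),"w",round(o["width"],4),"F",np.round(o["wrist_force"],1))
if a: print("delta",(R.T@(np.array(a[:3])-p)*1000).round(1), "yaw",round(((o["ee_rot"][2]-a[3]+np.pi)%(2*np.pi)-np.pi),4) if len(a)>3 else "")
E
python3 d.py .429 .268 .17 -.4
python3 -m handwheel '[{"delta_pos":[-188,0,-354],"yaw":1.734},{"delta_pos":[-188,0,-354],"yaw":1.734},{"delta_pos":[-188,0,-354],"yaw":1.734},{"delta_pos":[-188,0,-354],"yaw":1.734},{"delta_pos":[-188,0,-354],"yaw":1.734},{"delta_pos":[-188,0,-354],"yaw":1.734},{"delta_pos":[-188,0,-354],"yaw":1.734},{"delta_pos":[-188,0,-354],"yaw":1.734},{"delta_pos":[-188,0,-354],"yaw":1.734},{"delta_pos":[-188,0,-354],"yaw":1.734},{"delta_pos":[-188,0,-354],"yaw":1.734},{"delta_pos":[-188,0,-354],"yaw":1.734}]' 0
cat > w.py <<'E'
import sys
from bench import robot
from h import *
s=robot.snapshot(sys.argv[1]); import pickle; pickle.dump(s,open("pics/"+sys.argv[2]+".pkl","wb"))
cv2.imwrite("pics/"+sys.argv[2]+".png",s["image"][:,:,::-1])
E
python3 w.py wrist w1
```

```text
t 0.5 pos [0.129  0.5346 0.1712] rot [-1.5708  0.      1.3339] w 0.094 F [ 0.3 -0.1 -0.4]
delta [-188.8    1.2 -354.2] yaw 1.7339
time: 1.7
tool_pos: [0.4293, 0.2686, 0.1713]
ee_rot: [-1.571, -0.0, -0.405]
wrist_force: [-0.2, 0.7, 0.0]
width: 0.094
```

View pics/w1.png

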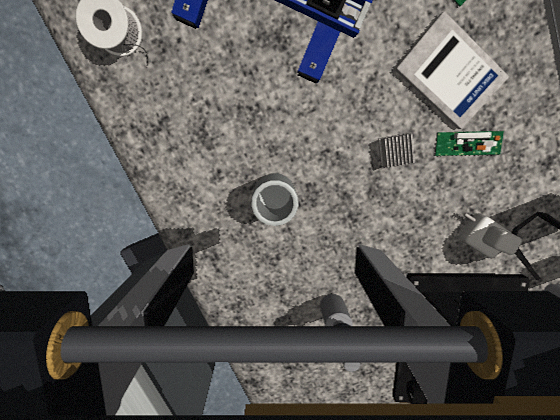

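```bash
python3 - <<'E'
import pickle
from h import *
s=pickle.load(open("pics/w1.pkl","rb"))
im=s["image"]; g=cv2.cvtColor(im,cv2.COLOR_RGB2GRAY); hsv=cv2.cvtColor(im,cv2.COLOR_RGB2HSV)
m=((hsv[...,1]<30)&(g>165)).astype(np.uint8); m[:165]=0;m[240:]=0;m[:,:240]=0;m[:,310:]=0
n,l,st,ce=cv2.connectedComponentsWithStats(m); i=1+np.argmax(st[1:,4]); print(st[i],ce[i])
c=cv2.findContours((l==i).astype(np.uint8),cv2.RETR_EXTERNAL,cv2.CHAIN_APPROX_NONE)[0][0]
e=cv2.fitEllipse(cv2.convexHull(c)); print(e)
print(onz(s,e[0],.06), s["fx"]*.048/ray(s,e[0])[0][2])
E
```

```text
[253 181  45  45 511] [274.64970646 202.2074364 ]
((274.871337890625, 202.54965209960938), (44.7950325012207, 45.11333465576172), 92.1555404663086)
[0.43007838 0.2701736  0.06      ] 41.218320793865594
```

```bash

python3 -m handwheel '[{"delta_pos":[0,50,0.5],"yaw":0},{"delta_pos":[0,100,0.5],"yaw":0},{"delta_pos":[0,130,0.5],"yaw":0},{"delta_pos":[0,140,0.5],"yaw":0},{"delta_pos":[0,140,0.5],"yaw":0}]' -
python3 -m handwheel '[{"delta_pos":[0,0,0],"yaw":0},{"delta_pos":[0,0,0],"yaw":0},{"delta_pos":[0,0,0],"yaw":0},{"delta_pos":[0,0,0],"yaw":0},{"delta_pos":[0,0,0],"yaw":0},{"delta_pos":[0,0,0],"yaw":0},{"delta_pos":[0,0,0],"yaw":0},{"delta_pos":[0,0,0],"yaw":0}]' 255
python3 w.py wrist w2
```

```text
time: 2.25
tool_pos: [0.4283, 0.2689, 0.03]
ee_rot: [-1.573, 0.002, -0.399]
wrist_force: [0.3, 0.2, 0.2]
width: 0.094
time: 3.05
tool_pos: [0.4292, 0.2693, 0.0311]
ee_rot: [-1.571, 0.0, -0.4]
wrist_force: [0.1, -0.5, 0.8]
width: 0.0334
```

View pics/w2.png

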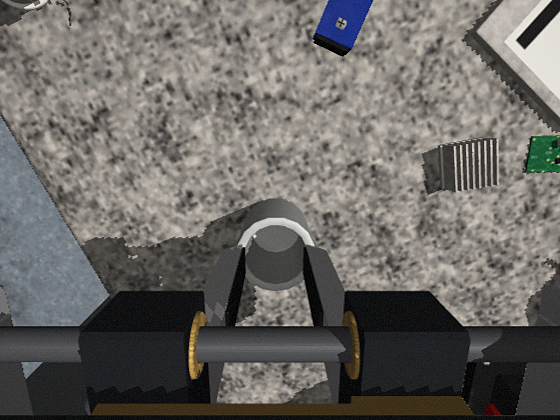

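```bash
python3 d.py; python3 - <<'E'
import pickle
from h import *
s=pickle.load(open("pics/w2.pkl","rb"))
print(proj(s,[[.4292,.2693,.031],[.4292,.2693,.050],[.4292,.2693,.06]]), ray(s,(275,240))[0])
for uv in [(247,235),(304,235),(275,218),(275,290)]: print(onz(s,uv,.06))
crop(s,180,180,200,150,4,"pics/w2c.png")
E
python3 w.py top t4; python3 - <<'E'
import pickle
from h import *
s=pickle.load(open("pics/t4.pkl","rb")); crop(s,120,200,80,60,10,"pics/t4c.png")
E
```

```text
t 3.1 pos [0.4292 0.2693 0.0311] rot [-1.5709e+00  1.0000e-04 -4.0000e-01] w 0.0298 F [-0.1  0.2  0.4]
[[275.17804189 240.00237361]
 [275.28199469 249.82144087]
 [275.34446645 255.72233364]] [0.4569358  0.3370252  0.24535301]
[0.41889892 0.2877612  0.06      ]
[0.44975935 0.27472753 0.06      ]
[0.4380771  0.29089209 0.06      ]
[0.42027418 0.24865243 0.06      ]
```

View pics/w2c.png

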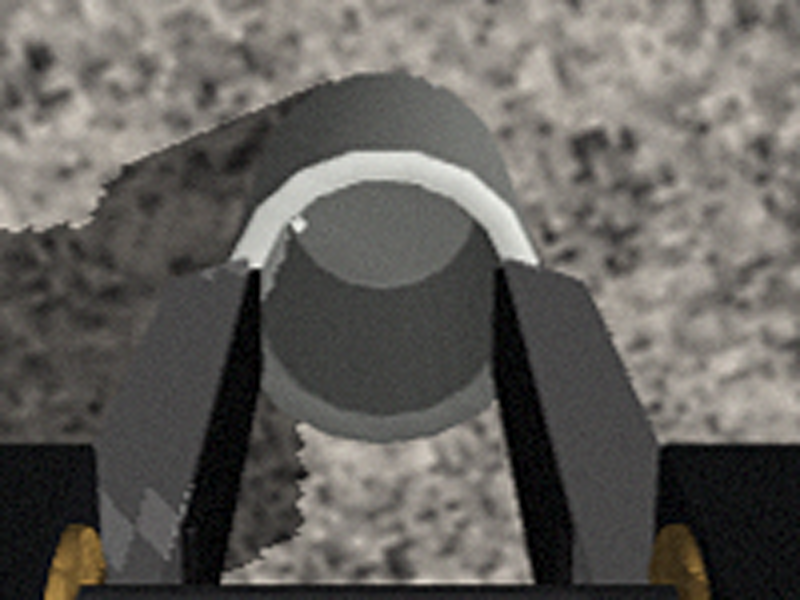

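View pics/t4c.png

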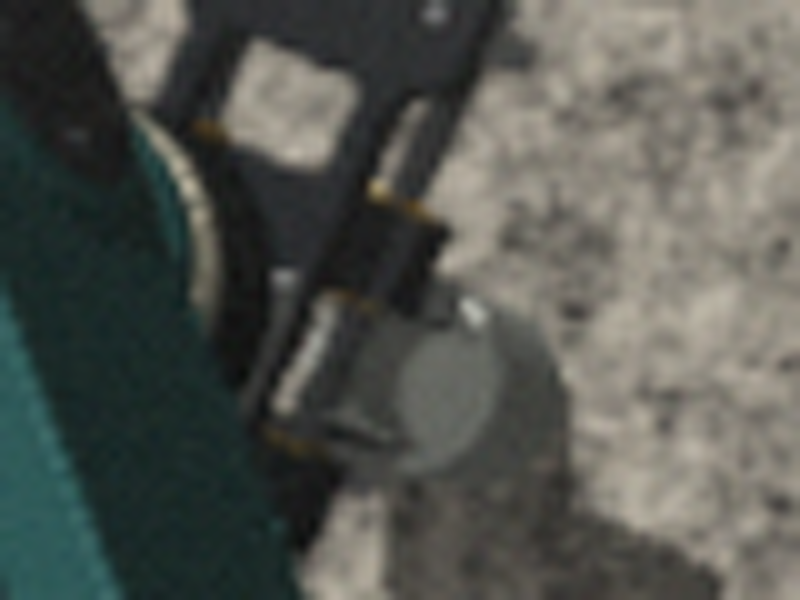

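```bash
python3 -m handwheel '[{"delta_pos":[0,0,0],"yaw":0},{"delta_pos":[0,0,0],"yaw":0}]' -
python3 w.py wrist w3; python3 w.py scene s4; python3 - <<'E'
import pickle
from h import *
s=pickle.load(open("pics/w3.pkl","rb"));crop(s,180,180,200,150,4,"pics/w3c.png")
s=pickle.load(open("pics/s4.pkl","rb"));crop(s,150,180,160,120,5,"pics/s4c.png")
E
python3 d.py
```

```text
time: 3.35
tool_pos: [0.4292, 0.2693, 0.0311]
ee_rot: [-1.571, 0.0, -0.4]
wrist_force: [0.5, 1.3, -0.5]
width: 0.0094
t 3.45 pos [0.4293 0.2694 0.0312] rot [-1.5707 -0.     -0.4   ] w 0.0022 F [ 0.5 -0.7 -0.1]
```

View pics/w3c.png

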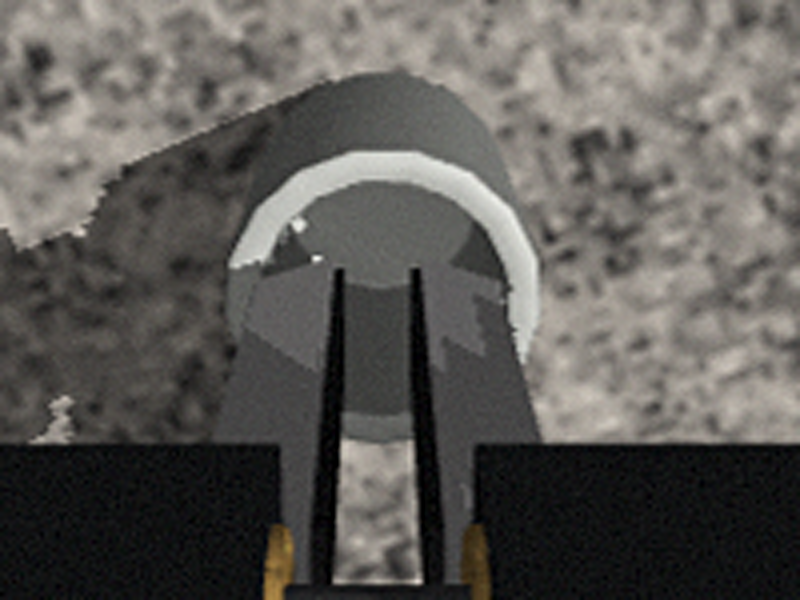

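View pics/s4c.png

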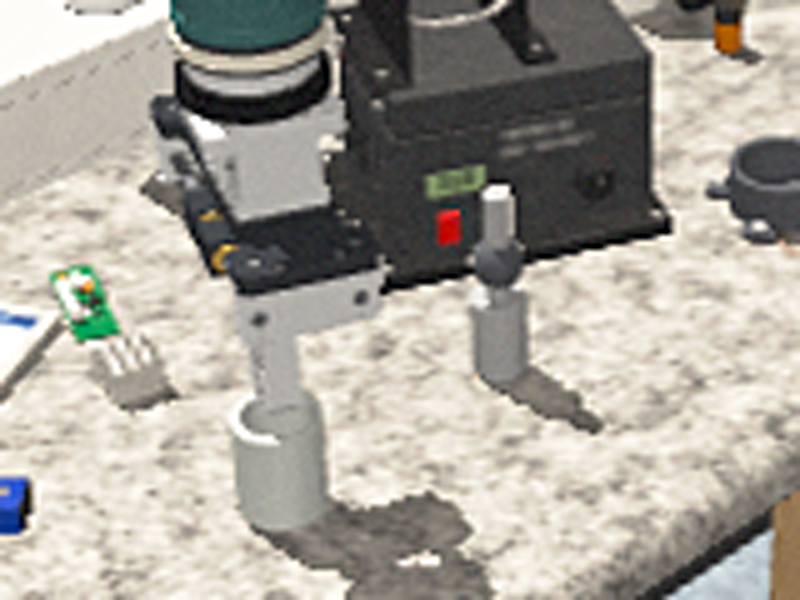

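```bash
python3 -m handwheel '[{"delta_pos":[0,0,0],"yaw":0},{"delta_pos":[0,0,0],"yaw":0},{"delta_pos":[0,0,0],"yaw":0},{"delta_pos":[0,0,0],"yaw":0},{"delta_pos":[0,0,0],"yaw":0}]' 205
python3 d.py;python3 w.py wrist w4; python3 w.py scene s5; python3 - <<'E'
import pickle
from h import *
s=pickle.load(open("pics/w4.pkl","rb"));crop(s,180,180,200,150,4,"pics/w4c.png")
s=pickle.load(open("pics/s5.pkl","rb"));crop(s,150,180,160,120,5,"pics/s5c.png")
E

```

```text
time: 3.95
tool_pos: [0.4292, 0.2693, 0.0312]
ee_rot: [-1.571, 0.0, -0.4]
wrist_force: [-1.5, -0.4, -0.6]
width: 0.0185
t 3.95 pos [0.4292 0.2693 0.0312] rot [-1.5708  0.     -0.4   ] w 0.0185 F [-1.5 -0.4 -0.6]
```

View pics/w4c.png

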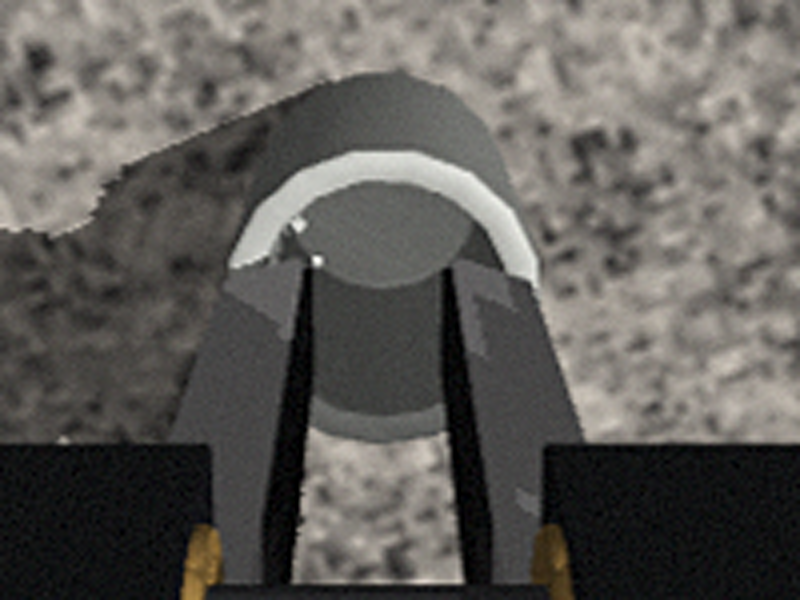

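View pics/s5c.png

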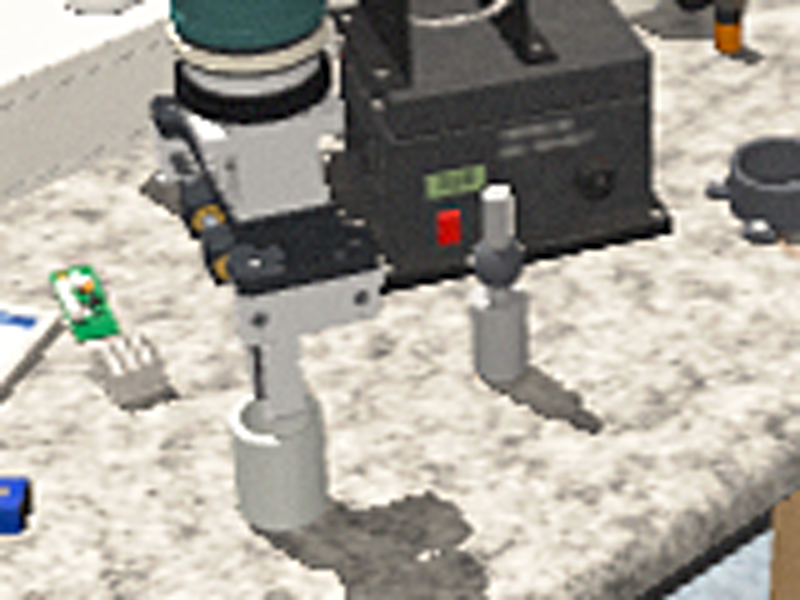

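```bash
python3 -m handwheel '[{"delta_pos":[0,0,0],"yaw":0},{"delta_pos":[0,0,0],"yaw":0},{"delta_pos":[0,0,0],"yaw":0},{"delta_pos":[0,0,0],"yaw":0},{"delta_pos":[0,0,0],"yaw":0},{"delta_pos":[0,0,0],"yaw":0},{"delta_pos":[0,0,0],"yaw":0},{"delta_pos":[0,0,0],"yaw":0},{"delta_pos":[0,0,0],"yaw":0},{"delta_pos":[0,0,0],"yaw":0}]' 0
python3 -m handwheel '[{"delta_pos":[0,5,0],"yaw":-0.15},{"delta_pos":[0,10,0],"yaw":-0.3},{"delta_pos":[0,13,0],"yaw":-0.45},{"delta_pos":[0,13,0],"yaw":-0.5}]' 0
python3 -m handwheel '[{"delta_pos":[0,0,0],"yaw":0},{"delta_pos":[0,0,0],"yaw":0},{"delta_pos":[0,0,0],"yaw":0},{"delta_pos":[0,0,0],"yaw":0},{"delta_pos":[0,0,0],"yaw":0},{"delta_pos":[0,0,0],"yaw":0},{"delta_pos":[0,0,0],"yaw":0},{"delta_pos":[0,0,0],"yaw":0}]' 130
python3 w.py wrist w5;python3 w.py scene s6; python3 - <<'E'
import pickle
from h import *
s=pickle.load(open("pics/w5.pkl","rb"));crop(s,180,180,200,150,4,"pics/w5c.png")
s=pickle.load(open("pics/s6.pkl","rb"));crop(s,150,180,160,120,5,"pics/s6c.png")
E
```

```text
time: 5.05
tool_pos: [0.4293, 0.2693, 0.0312]
ee_rot: [-1.571, -0.0, -0.4]
wrist_force: [0.1, 0.8, 0.2]
width: 0.093
time: 5.45
tool_pos: [0.4288, 0.2691, 0.0175]
ee_rot: [-1.571, 0.001, 0.104]
wrist_force: [-0.1, -0.1, -1.1]
width: 0.0941
time: 6.25
tool_pos: [0.4295, 0.2694, 0.0183]
ee_rot: [-1.571, -0.001, 0.1]
wrist_force: [-0.0, -1.0, -0.6]
width: 0.047
```

View pics/w5c.png

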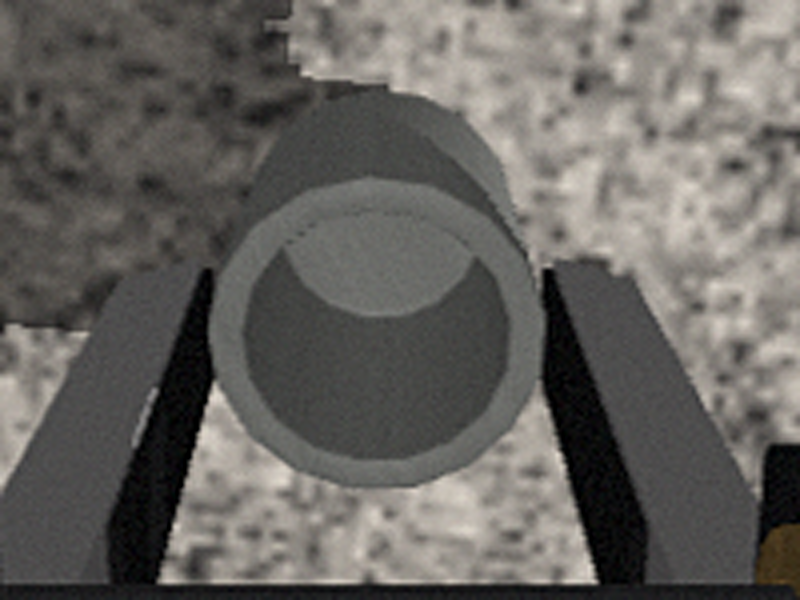

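View pics/s6c.png

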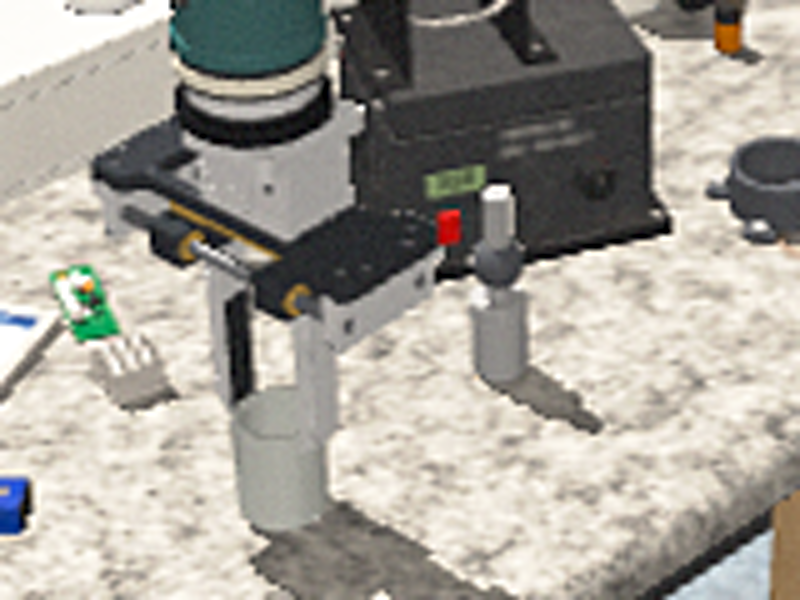

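```bash
python3 -m handwheel '[{"delta_pos":[0,0,0],"yaw":0},{"delta_pos":[0,0,0],"yaw":0},{"delta_pos":[0,0,0],"yaw":0}]' -
python3 -m handwheel '[{"delta_pos":[0,0,0],"yaw":0},{"delta_pos":[0,0,0],"yaw":0},{"delta_pos":[0,0,0],"yaw":0}]' 140
python3 w.py wrist w6; python3 - <<'E'
import pickle
from h import *
s=pickle.load(open("pics/w6.pkl","rb"));crop(s,180,180,200,150,4,"pics/w6c.png")
E
```

```text
time: 6.65
tool_pos: [0.4294, 0.2694, 0.0183]
ee_rot: [-1.571, -0.0, 0.1]
wrist_force: [0.7, -0.3, -0.5]
width: 0.0469
time: 6.95
tool_pos: [0.4294, 0.2694, 0.0183]
ee_rot: [-1.571, -0.0, 0.1]
wrist_force: [1.7, 0.1, 0.9]
width: 0.0473
```

View pics/w6c.png

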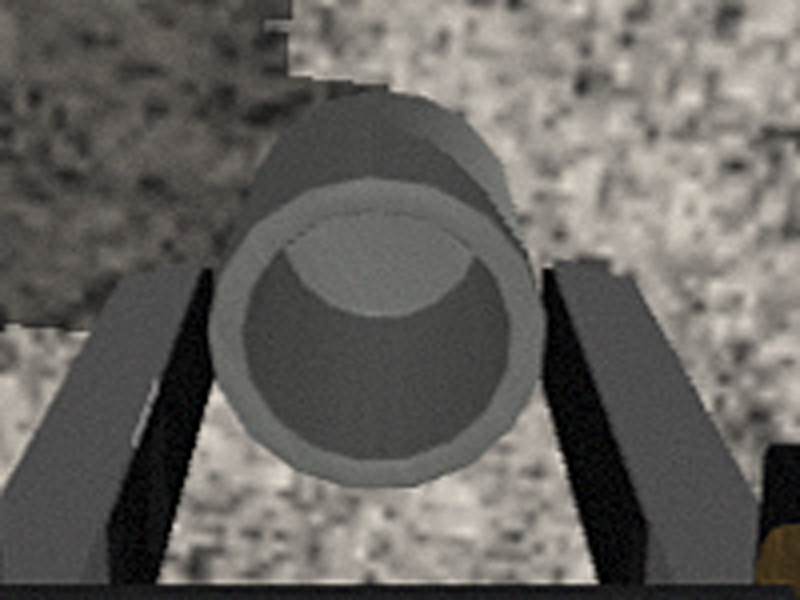

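```bash
python3 -m handwheel '[{"delta_pos":[0,-10,0],"yaw":0},{"delta_pos":[0,-30,0],"yaw":0},{"delta_pos":[0,-60,0],"yaw":0},{"delta_pos":[0,-100,0],"yaw":0},{"delta_pos":[0,-140,0],"yaw":0},{"delta_pos":[0,-180,0],"yaw":0},{"delta_pos":[0,-200,0],"yaw":0},{"delta_pos":[0,-200,0],"yaw":0}]' -
python3 w.py wrist w7;  python3 w.py scene s7; python3 - <<'E'
import pickle
from h import *
s=pickle.load(open("pics/s7.pkl","rb"));crop(s,150,100,200,150,4,"pics/s7c.png")
E
python3 d.py .4427 -.1313 .22 -.4
```

```text
time: 7.8
tool_pos: [0.4306, 0.2702, 0.2227]
ee_rot: [-1.568, -0.007, 0.1]
wrist_force: [0.5, -0.1, -2.1]
width: 0.047
t 7.9 pos [0.4287 0.2692 0.2176] rot [-1.571e+00  1.000e-03  1.001e-01] w 0.0469 F [-0.3  0.2 -2.2]
delta [ -26.2   -2.3 -399.9] yaw 0.5001
```

View pics/w7.png

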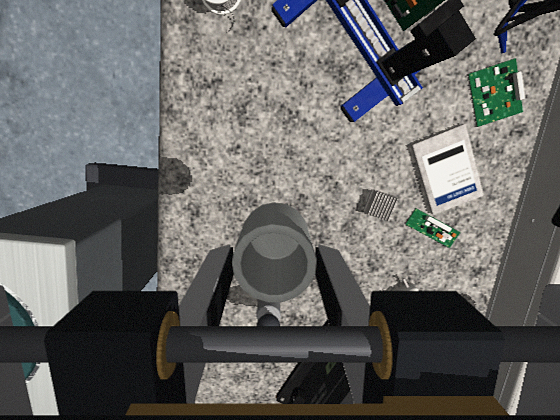

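View pics/s7c.png

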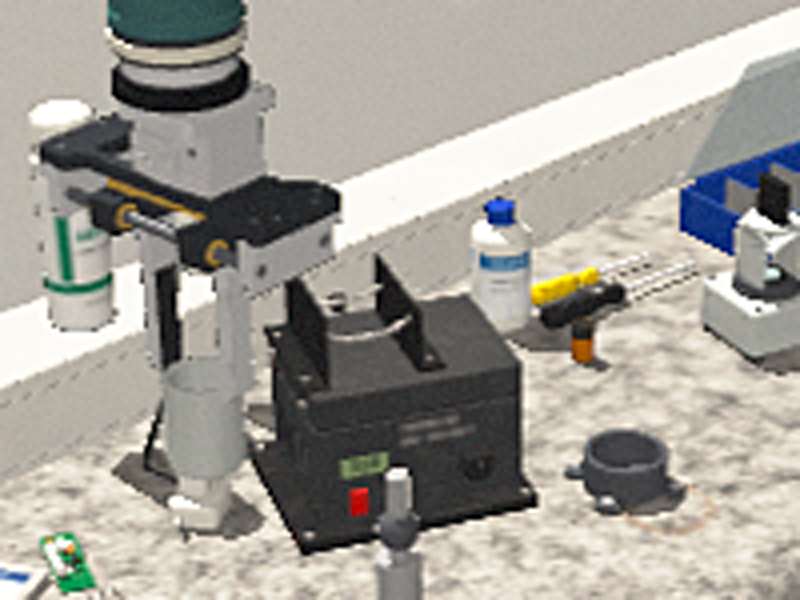

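```bash
python3 - <<'E'
import pickle
from h import *
s=pickle.load(open("pics/t4.pkl","rb")); im=cv2.imread("pics/top0.png")[...,::-1]; s["image"]=im
c=pickle.load(open("pics/s7.pkl","rb"))
crop(s,308,205,40,50,12,"pics/hold_t.png")
crop(c,285,200,48,36,16,"pics/hold_s.png")
# candidates projected outlines
a=np.linspace(0,2*np.pi,60)
for nm,S,(x0,y0,k) in (("t",s,(308,205,12)),("s",c,(285,200,16))):
    i=cv2.imread(f"pics/hold_{nm}.png")
    for r,z,col in ((.033,.03,(0,255,0)),(.027,.03,(0,0,255)),(.033,0,(255,0,0))):
        p=proj(S,np.c_[.4427+r*np.cos(a),-.1313+r*np.sin(a),0*a+z]); p=((p-[x0,y0]+.5)*k-.5)
        cv2.polylines(i,[p.astype(np.int32)],True,col,1)
    cv2.imwrite(f"pics/hold_{nm}.png",i)
E
```

```text
(no output)
```

View pics/hold_t.png

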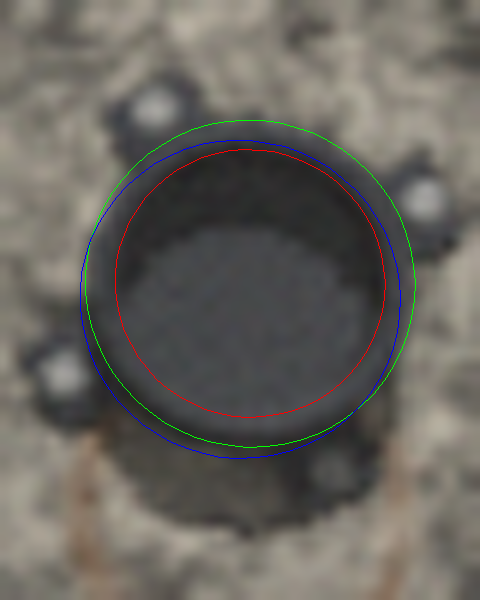

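View pics/hold_s.png

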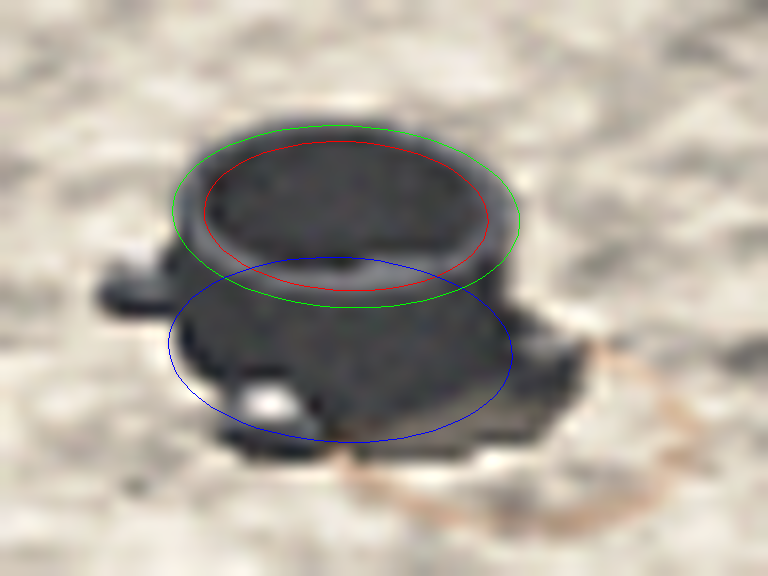

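```bash
python3 -m handwheel '[{"delta_pos":[-7,-20,-50],"yaw":0.05},{"delta_pos":[-14,-25,-100],"yaw":0.1},{"delta_pos":[-21,-25,-150],"yaw":0.15},{"delta_pos":[-28,-25,-200],"yaw":0.2},{"delta_pos":[-35,-25,-249],"yaw":0.25},{"delta_pos":[-42,-25,-298],"yaw":0.3},{"delta_pos":[-49,-25,-347],"yaw":0.35},{"delta_pos":[-55,-25,-396],"yaw":0.4},{"delta_pos":[-61,-25,-445],"yaw":0.45},{"delta_pos":[-66,0,-471],"yaw":0.5},{"delta_pos":[-66,45,-471],"yaw":0.5},{"delta_pos":[-66,70,-471],"yaw":0.5}]' -
python3 -m handwheel '[{"delta_pos":[0,0,0],"yaw":0},{"delta_pos":[0,0,0],"yaw":0}]' -
python3 w.py wrist w8
python3 d.py .4427 -.1313 .22 -.4
```

```text
time: 9.1
tool_pos: [0.4073, -0.2051, 0.1416]
ee_rot: [-1.569, 0.01, -0.403]
wrist_force: [0.2, 0.8, -2.7]
width: 0.0471
time: 9.3
tool_pos: [0.4097, -0.2052, 0.1468]
ee_rot: [-1.57, 0.004, -0.4]
wrist_force: [0.4, -0.1, 0.4]
width: 0.0471
t 9.35 pos [ 0.4107 -0.2057  0.1485] rot [-1.5706  0.     -0.3997] w 0.0474 F [ 0.3  0.6 -1.5]
delta [  0.5 -71.5  81. ] yaw 0.0003
```

View pics/w8.png

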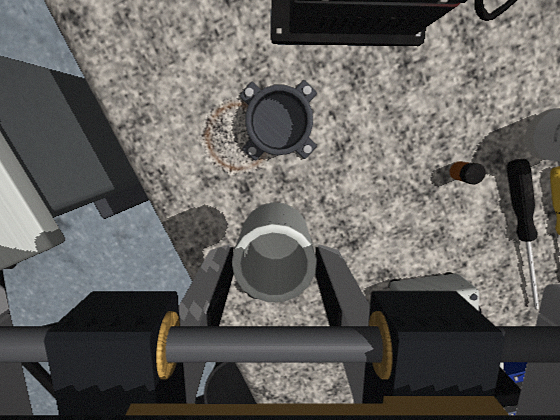

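```bash
python3 - <<'E'
import pickle
from h import *
s=pickle.load(open("pics/w8.pkl","rb"))
crop(s,230,70,100,75,8,"pics/w8h.png"); crop(s,220,210,110,95,7,"pics/w8s.png")
i=cv2.imread("pics/w8h.png"); a=np.linspace(0,2*np.pi,60)
for r,z,col in ((.033,.03,(0,255,0)),(.027,.03,(0,0,255))):
    p=proj(s,np.c_[.4427+r*np.cos(a),-.1313+r*np.sin(a),0*a+z]); p=((p-[230,70]+.5)*8-.5)
    cv2.polylines(i,[p.astype(np.int32)],True,col,1)
cv2.imwrite("pics/w8h.png",i)
i=cv2.imread("pics/w8s.png")
for r,z,col in ((.024,.1472-.0183+.06,(0,255,0)),(.0185,.1472-.0183+.06,(0,0,255))):
    p=proj(s,np.c_[.4107+r*np.cos(a),-.2057+r*np.sin(a),0*a+z]); p=((p-[220,210]+.5)*7-.5)
    cv2.polylines(i,[p.astype(np.int32)],True,col,1)
cv2.imwrite("pics/w8s.png",i)
E
```

```text
(no output)
```

View pics/w8h.png

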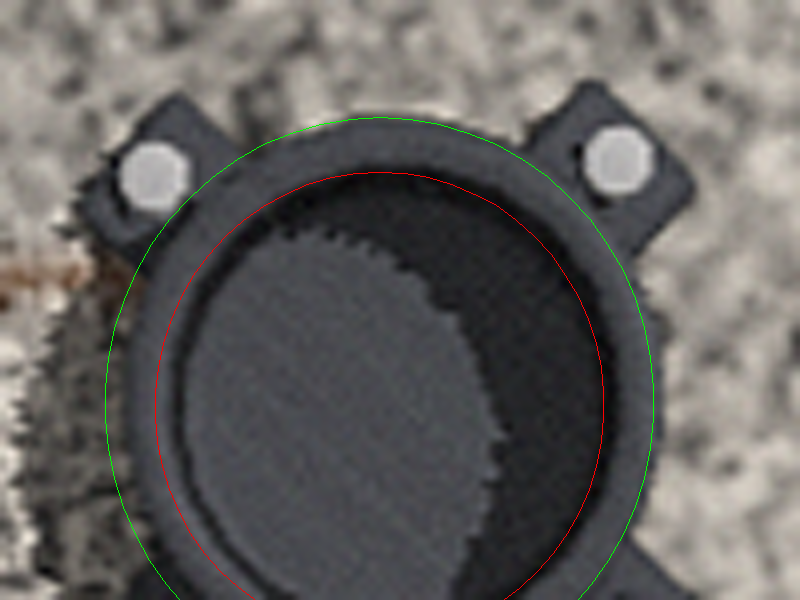

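View pics/w8s.png

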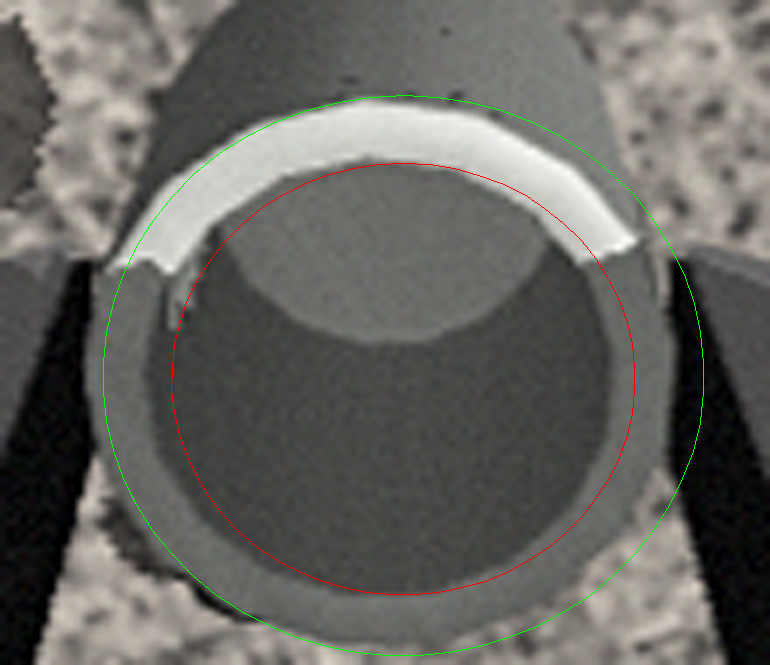

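```bash
python3 d.py; python3 w.py wrist w9;python3 d.py; cat > ov.py <<'E'
import pickle,sys
from h import *
# ov name out x0 y0 w h k  x y r z ...
a=sys.argv; s=pickle.load(open(f"pics/{a[1]}.pkl","rb")); x0,y0,w,h,k=map(int,a[3:8]); fn=f"pics/{a[2]}.png"
crop(s,x0,y0,w,h,k,fn); i=cv2.imread(fn); t=np.linspace(0,2*np.pi,60); v=[float(q) for q in a[8:]]
for j in range(0,len(v),4):
    x,y,r,z=v[j:j+4]; p=proj(s,np.c_[x+r*np.cos(t),y+r*np.sin(t),0*t+z]); p=(p-[x0,y0]+.5)*k-.5
    cv2.polylines(i,[p.astype(np.int32)],True,(0,255,0),1)
cv2.imwrite(fn,i)
E
python3 ov.py w9 w9h 230 70 100 100 6 .4427 -.1313 .033 .03 .4427 -.1313 .027 .03
python3 ov.py w9 w9s 220 210 110 95 7 .4109 -.2057 .024 .1905 .4109 -.2057 .0185 .1905
```

```text
t 9.35 pos [ 0.4107 -0.2057  0.1485] rot [-1.5706  0.     -0.3997] w 0.0474 F [ 0.3  0.6 -1.5]
t 9.4 pos [ 0.4114 -0.2061  0.1496] rot [-1.5711 -0.0022 -0.3995] w 0.0471 F [ 0.1 -0.2 -1.4]
```

View pics/w9h.png

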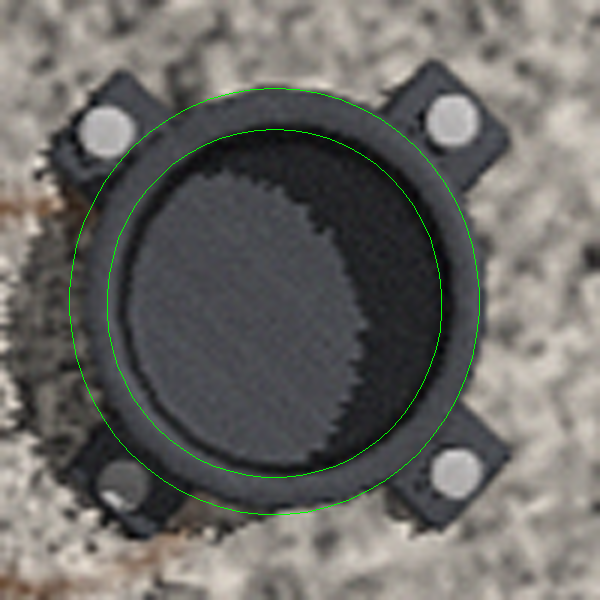

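View pics/w9s.png

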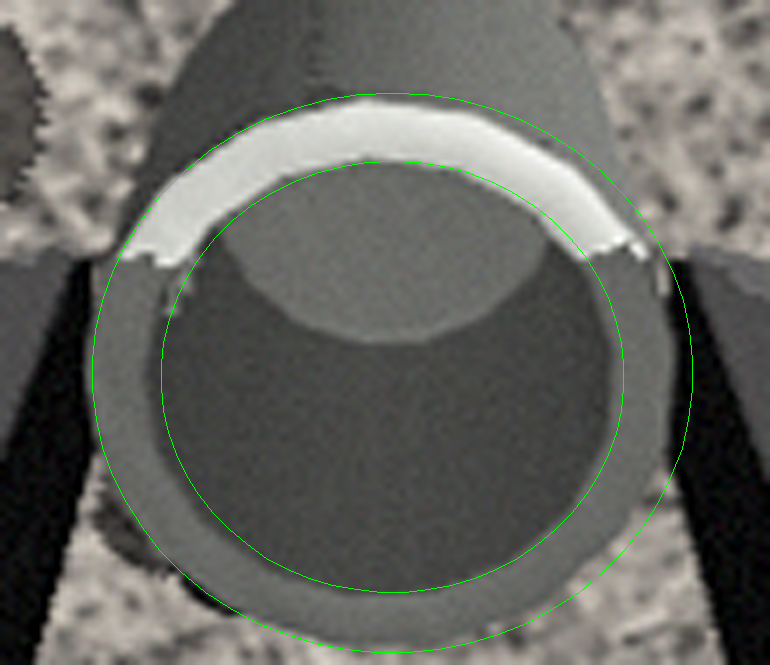

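```bash
python3 -m handwheel '[{"delta_pos":[3,0,30],"yaw":0},{"delta_pos":[3,0,60],"yaw":0},{"delta_pos":[3,20,81],"yaw":0},{"delta_pos":[3,45,81],"yaw":0},{"delta_pos":[3,70,81],"yaw":0},{"delta_pos":[3,85,81],"yaw":0},{"delta_pos":[3,85,81],"yaw":0},{"delta_pos":[3,85,81],"yaw":0},{"delta_pos":[3,85,81],"yaw":0},{"delta_pos":[3,85,81],"yaw":0}]' -
python3 d.py .4457 -.1322 .065 -.4
python3 w.py wrist w10;python3 w.py scene s10;python3 w.py top t10
python3 ov.py w10 w10c 200 170 140 105 5
python3 ov.py s10 s10c 260 170 100 75 8
```

```text
time: 10.4
tool_pos: [0.4461, -0.133, 0.065]
ee_rot: [-1.571, -0.003, -0.4]
wrist_force: [0.4, 0.3, -1.3]
width: 0.0473
t 10.4 pos [ 0.4461 -0.133   0.065 ] rot [-1.5707 -0.0034 -0.4   ] w 0.0473 F [ 0.4  0.3 -1.3]
delta [-0.7 -0.   0.6] yaw -0.0
```

View pics/w10c.png

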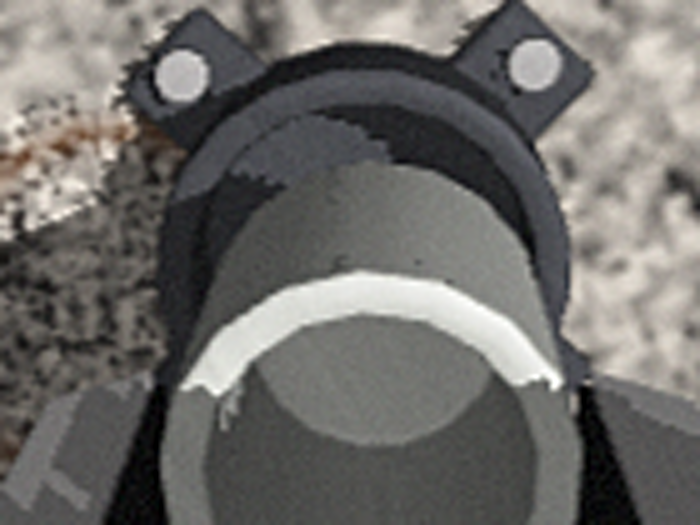

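View pics/s10c.png

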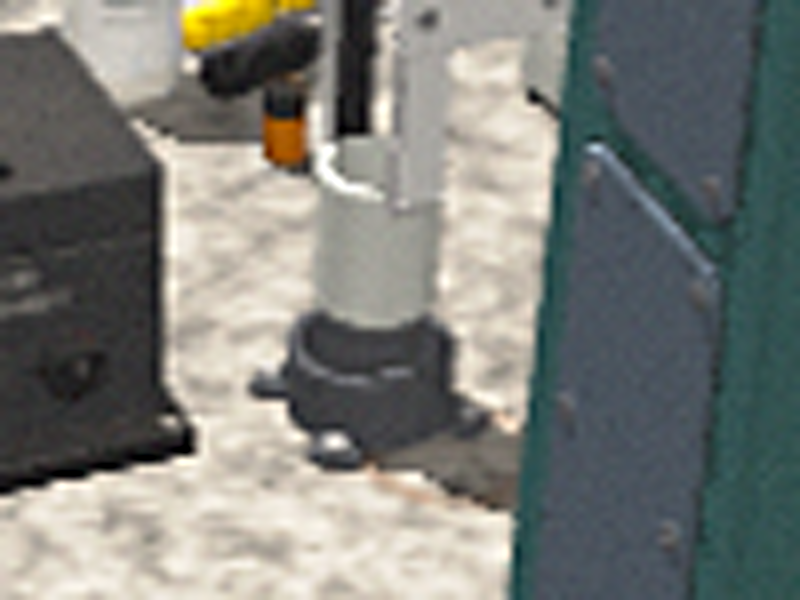

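```bash
python3 -m handwheel '[{"delta_pos":[-0.5,5,1],"yaw":0},{"delta_pos":[-0.5,10,1],"yaw":0},{"delta_pos":[-0.5,15,1],"yaw":0},{"delta_pos":[-0.5,20,1],"yaw":0},{"delta_pos":[-0.5,23,1],"yaw":0},{"delta_pos":[-0.5,23,1],"yaw":0}]' -
python3 w.py scene s11; python3 w.py wrist w11
python3 ov.py w11 w11c 200 170 140 105 5
python3 ov.py s11 s11c 260 170 100 75 8
```

```text
time: 11.15
tool_pos: [0.4443, -0.1311, 0.0393]
ee_rot: [-1.571, 0.002, -0.4]
wrist_force: [0.2, 0.5, -1.7]
width: 0.0473
```

View pics/w11c.png

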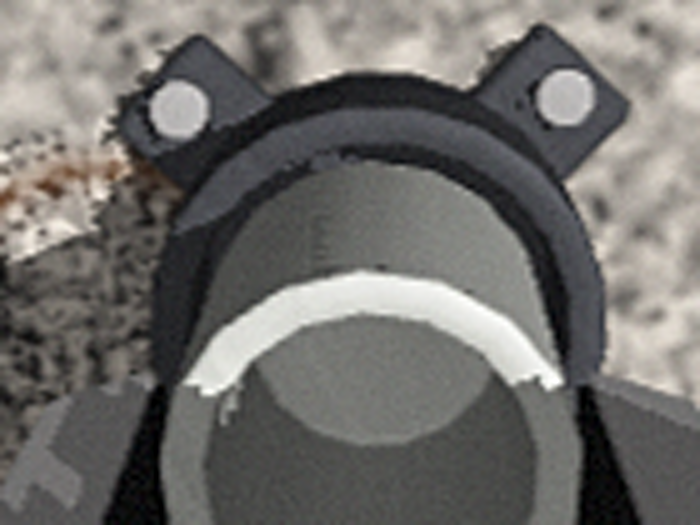

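View pics/s11c.png

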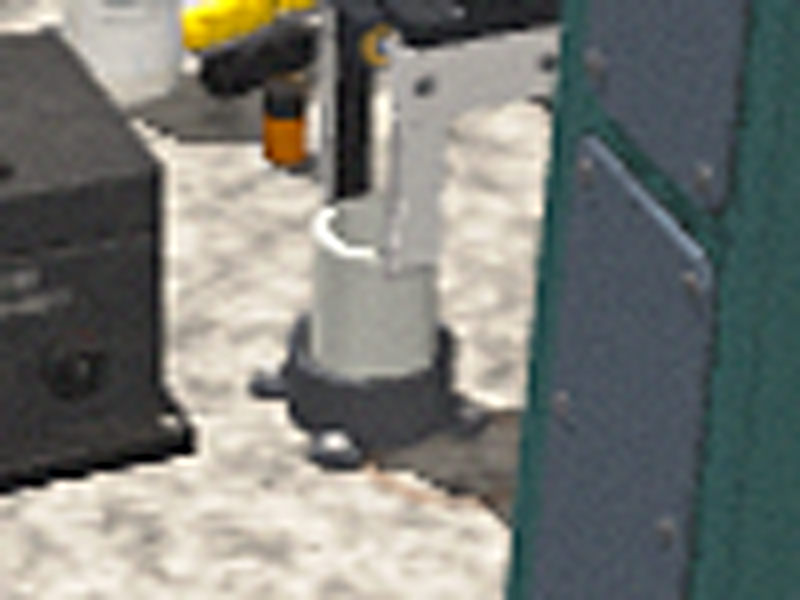

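```bash
python3 d.py; python3 -m handwheel '[{"delta_pos":[0.5,2,0],"yaw":0},{"delta_pos":[1,4,0],"yaw":0},{"delta_pos":[1,6,0],"yaw":0},{"delta_pos":[1,6,0],"yaw":0},{"delta_pos":[1,6,0],"yaw":0}]' -
python3 d.py;python3 w.py wrist w12
python3 ov.py w12 w12c 200 170 140 105 5
```

```text
t 11.25 pos [ 0.4448 -0.1314  0.0401] rot [-1.5707e+00  1.0000e-04 -4.0010e-01] w 0.0472 F [-0.2  0.4 -0.7]
time: 11.75
tool_pos: [0.4457, -0.1317, 0.0341]
ee_rot: [-1.571, 0.0, -0.4]
wrist_force: [0.4, -0.2, -1.6]
width: 0.0471
t 11.75 pos [ 0.4457 -0.1317  0.0341] rot [-1.5707e+00  2.0000e-04 -4.0000e-01] w 0.0471 F [ 0.4 -0.2 -1.6]
```

View pics/w12c.png

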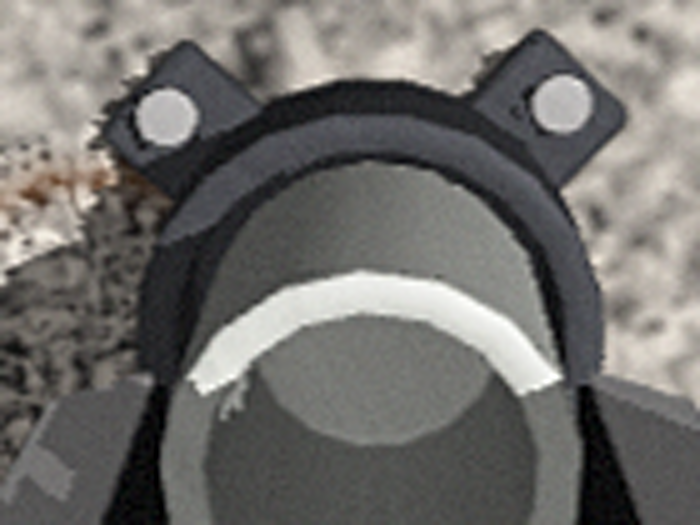

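```bash
python3 -m handwheel '[{"delta_pos":[0,1.5,0],"yaw":0},{"delta_pos":[0,1.5,0],"yaw":0}]' -
python3 -m handwheel '[{"delta_pos":[0,0,0],"yaw":0},{"delta_pos":[0,0,0],"yaw":0},{"delta_pos":[0,0,0],"yaw":0},{"delta_pos":[0,0,0],"yaw":0}]' 60
python3 w.py wrist w13; python3 w.py scene s13
python3 ov.py w13 w13c 200 150 140 105 5
python3 ov.py s13 s13c 260 170 100 75 8
```

```text
time: 12.0
tool_pos: [0.4456, -0.1317, 0.0325]
ee_rot: [-1.571, 0.0, -0.4]
wrist_force: [0.3, 0.9, -1.6]
width: 0.0474
time: 12.4
tool_pos: [0.4459, -0.1318, 0.0329]
ee_rot: [-1.571, -0.0, -0.4]
wrist_force: [-0.5, -0.9, -0.9]
width: 0.0712
```

View pics/w13c.png

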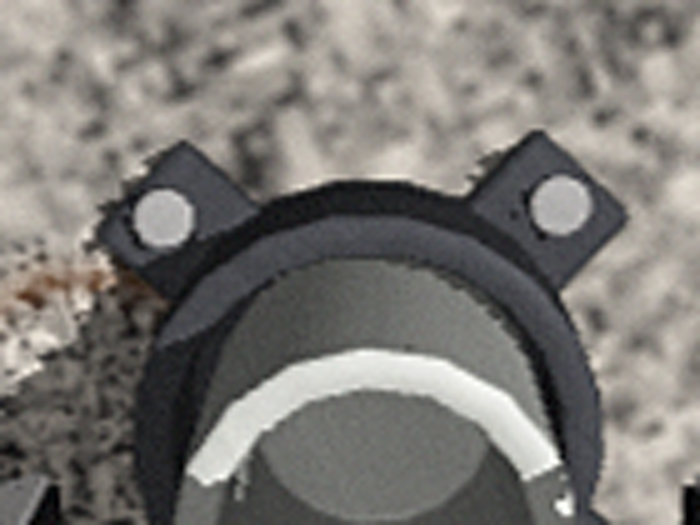

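View pics/s13c.png

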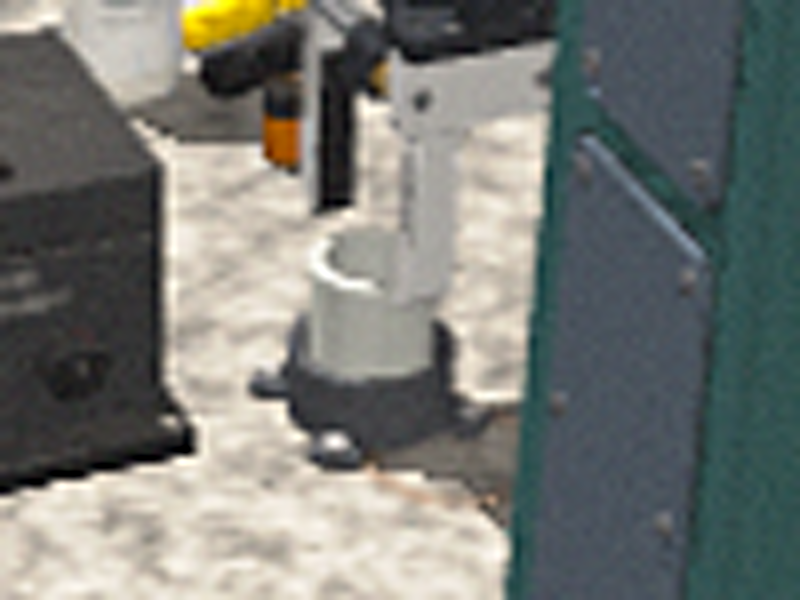

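```bash
python3 -m handwheel '[{"delta_pos":[0,-40,0],"yaw":0},{"delta_pos":[0,-90,0],"yaw":0},{"delta_pos":[0,-140,0],"yaw":0},{"delta_pos":[0,-165,-40],"yaw":0},{"delta_pos":[0,-165,-70],"yaw":0},{"delta_pos":[0,-165,-80],"yaw":0},{"delta_pos":[0,-165,-80],"yaw":0},{"delta_pos":[0,-165,-80],"yaw":0},{"delta_pos":[0,-165,-80],"yaw":0}]' 0
python3 d.py .407 .031 .2 -.4; python3 w.py wrist w14
python3 ov.py w14 w14c 220 60 120 120 5 .4457 -.132 .024 .066 .4457 -.132 .0185 .066 .4457 -.132 .033 .03
```

```text
time: 13.4
tool_pos: [0.4146, -0.2043, 0.1968]
ee_rot: [-1.57, 0.002, -0.399]
wrist_force: [-0.1, 0.4, -0.0]
width: 0.0944
t 13.4 pos [ 0.4146 -0.2043  0.1968] rot [-1.5699  0.0016 -0.3987] w 0.0944 F [-0.1  0.4 -0. ]
delta [-98.4  -2.8 213.9] yaw 0.0013
```

View pics/w14c.png

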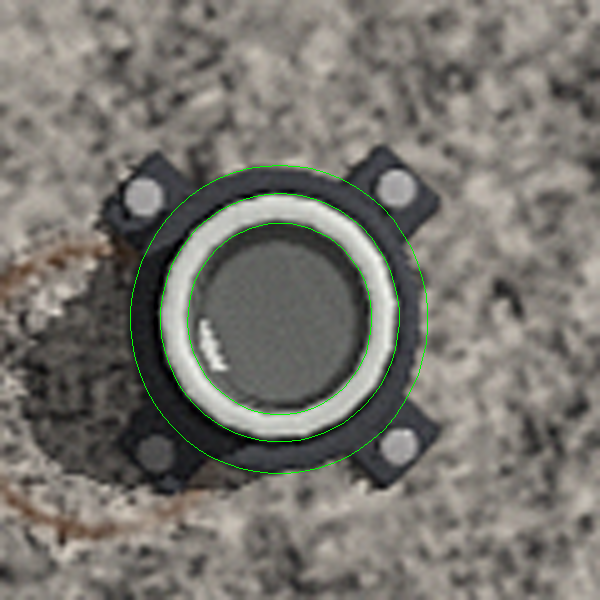

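```bash
python3 -m handwheel '[{"delta_pos":[-18,-10,40],"yaw":0},{"delta_pos":[-37,-20,80],"yaw":0},{"delta_pos":[-55,-20,120],"yaw":0},{"delta_pos":[-74,-20,160],"yaw":0},{"delta_pos":[-92,-10,200],"yaw":0},{"delta_pos":[-98,0,214],"yaw":0},{"delta_pos":[-98,0,214],"yaw":0},{"delta_pos":[-98,0,214],"yaw":0},{"delta_pos":[-98,0,214],"yaw":0},{"delta_pos":[-98,0,214],"yaw":0}]' 0
python3 d.py; python3 w.py wrist w15; python3 w.py scene s15
python3 ov.py w15 w15c 220 60 120 120 5 .4381 .1054 .008 .116 .4381 .1054 .015 .072 .4381 .1054 .016 .0
python3 ov.py s15 s15c 220 200 60 75 8 .4381 .1054 .008 .116 .4381 .1054 .015 .072 .4381 .1054 .016 .0
```

```text
time: 14.45
tool_pos: [0.4081, 0.0289, 0.1982]
ee_rot: [-1.571, -0.001, -0.402]
wrist_force: [0.1, 1.4, -0.0]
width: 0.0941
t 14.45 pos [0.4081 0.0289 0.1982] rot [-1.5706e+00 -9.0000e-04 -4.0190e-01] w 0.0941 F [ 0.1  1.4 -0. ]
```

View pics/w15c.png

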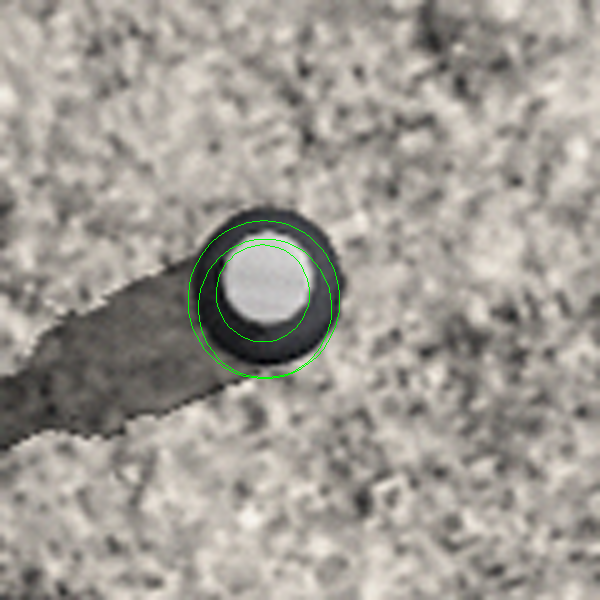

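View pics/s15c.png

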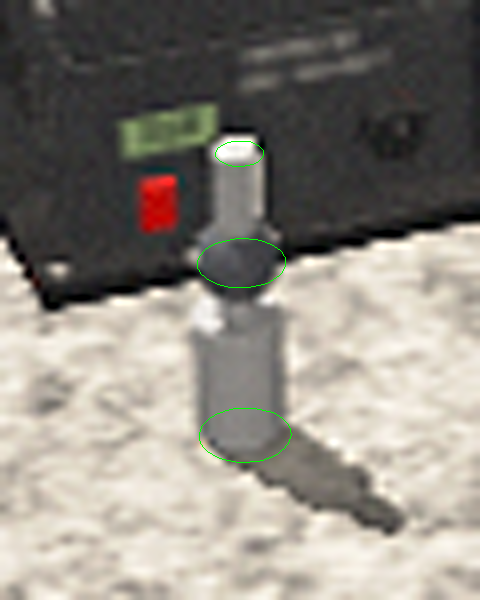

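```bash
python3 d.py .4395 .1074 .09 -.4; python3 -m handwheel '[{"delta_pos":[-1.5,0,40],"yaw":0},{"delta_pos":[-1.5,0,70],"yaw":0},{"delta_pos":[-1.5,10,84.5],"yaw":0},{"delta_pos":[-1.5,40,84.5],"yaw":0},{"delta_pos":[-1.5,70,84.5],"yaw":0},{"delta_pos":[-1.5,90,84.5],"yaw":0},{"delta_pos":[-1.5,105,84.5],"yaw":0},{"delta_pos":[-1.5,108,84.5],"yaw":0},{"delta_pos":[-1.5,108,84.5],"yaw":0},{"delta_pos":[-1.5,108,84.5],"yaw":0}]' 100
python3 d.py .4395 .1074 .09 -.4;  python3 w.py wrist w16
python3 ov.py w16 w16c 200 170 140 105 5
```

```text
t 14.55 pos [0.408  0.029  0.1981] rot [-1.5705e+00 -6.0000e-04 -4.0180e-01] w 0.0942 F [-0.5  0.1 -0. ]
delta [ -1.8 108.1  84.5] yaw -0.0018
time: 15.55
tool_pos: [0.4398, 0.108, 0.0906]
ee_rot: [-1.57, -0.001, -0.4]
wrist_force: [0.1, -0.2, -0.0]
width: 0.0573
t 15.55 pos [0.4398 0.108  0.0906] rot [-1.5701e+00 -1.4000e-03 -4.0050e-01] w 0.0573 F [ 0.1 -0.2 -0. ]
delta [-0.1  0.6 -0.7] yaw -0.0005
```

View pics/w16c.png

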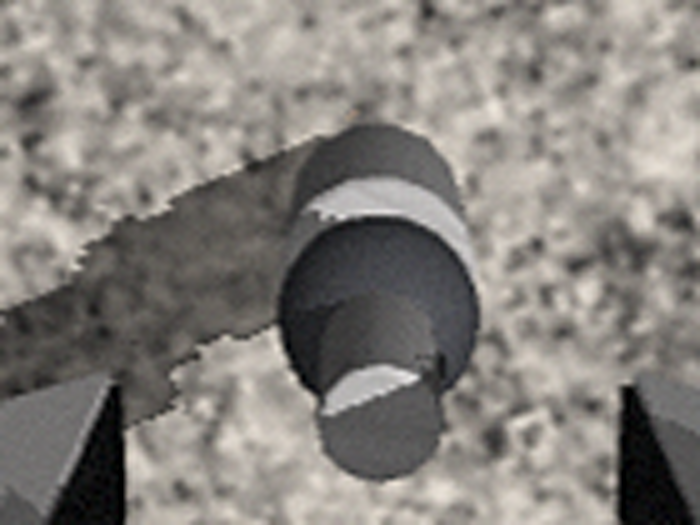

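```bash
python3 -m handwheel '[{"delta_pos":[1.2,0,0],"yaw":0},{"delta_pos":[1.2,0,0],"yaw":0},{"delta_pos":[1.2,0,0],"yaw":0},{"delta_pos":[1.2,0,0],"yaw":0},{"delta_pos":[1.2,0,0],"yaw":0},{"delta_pos":[1.2,0,0],"yaw":0}]' 212
python3 -m handwheel '[{"delta_pos":[0,0,0],"yaw":0},{"delta_pos":[0,0,0],"yaw":0},{"delta_pos":[0,0,0],"yaw":0}]' 222
python3 w.py wrist w17
python3 ov.py w17 w17c 200 170 140 105 5
```

```text
time: 16.2
tool_pos: [0.4403, 0.1078, 0.0897]
ee_rot: [-1.571, 0.0, -0.4]
wrist_force: [-0.1, 0.1, 0.2]
width: 0.0162
time: 16.5
tool_pos: [0.4403, 0.1078, 0.0897]
ee_rot: [-1.571, -0.0, -0.4]
wrist_force: [0.2, 0.9, -0.4]
width: 0.0124
```

View pics/w17c.png

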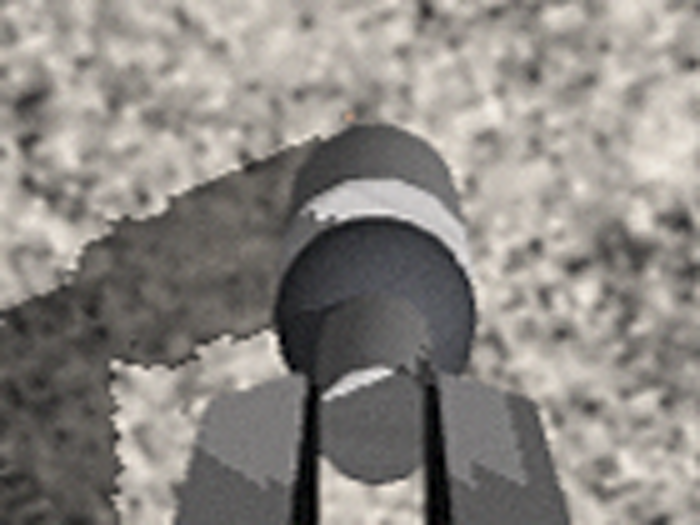

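```bash
python3 - <<'E'
import pickle
from h import *
from scipy.spatial.transform import Rotation as Ro
s=pickle.load(open("pics/w17.pkl","rb"))
p=np.array([.4403,.1078,.0897]);R=Ro.from_euler("xyz",[-1.571,0,-.4]).as_matrix()
for h in (0,10,19,25,30,40):
    print(h,[proj(s,[p+R@np.array([x,-h*1e-3,z])])[0].round(1) for x,z in ((-.0062,.008),(-.019,.008),(.0062,-.008))])
E
python3 w.py scene s17; python3 ov.py s17 s17c 210 170 80 75 8 .4398 .1078 .012 .0897 .4398 .1078 .012 .1097
```

```text
0 [array([266. , 228.8]), array([247.1, 228.8]), array([284.2, 251.1])]
10 [array([265.7, 233.3]), array([245.9, 233.3]), array([284.6, 256.5])]
19 [array([265.3, 237.7]), array([244.7, 237.7]), array([285.1, 261.8])]
25 [array([265.1, 240.9]), array([243.8, 240.9]), array([285.4, 265.6])]
30 [array([264.8, 243.7]), array([243.1, 243.7]), array([285.7, 268.9])]
40 [array([264.4, 249.7]), array([241.4, 249.6]), array([286.3, 276. ])]
```

View pics/s17c.png

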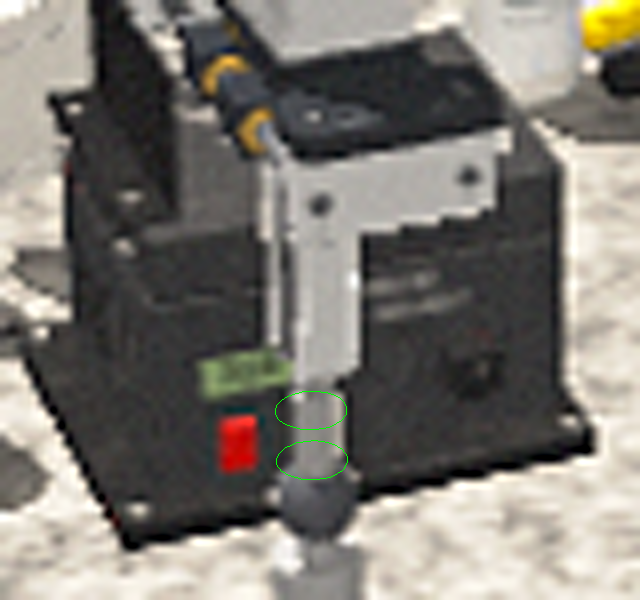

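```bash
python3 -m handwheel '[{"delta_pos":[0.5,0,0],"yaw":0},{"delta_pos":[0.5,0,0],"yaw":0},{"delta_pos":[0.5,0,0],"yaw":0},{"delta_pos":[0.5,10,0],"yaw":0},{"delta_pos":[0.5,20,0],"yaw":0},{"delta_pos":[0.5,30,0],"yaw":0},{"delta_pos":[0.5,33,0],"yaw":0},{"delta_pos":[0.5,33,0],"yaw":0}]' 140
python3 -m handwheel '[{"delta_pos":[0,0,0],"yaw":0},{"delta_pos":[0,0,0],"yaw":0},{"delta_pos":[0,0,0],"yaw":0},{"delta_pos":[0,0,0],"yaw":0},{"delta_pos":[0,0,0],"yaw":0}]' 225
python3 w.py wrist w18;python3 w.py scene s18
python3 ov.py w18 w18c 200 170 140 105 5;python3 ov.py s18 s18c 210 170 80 75 8
python3 d.py
```

```text
time: 17.4
tool_pos: [0.4399, 0.1075, 0.0555]
ee_rot: [-1.572, 0.002, -0.4]
wrist_force: [-0.8, -0.6, -0.5]
width: 0.0425
time: 17.9
tool_pos: [0.441, 0.1077, 0.0571]
ee_rot: [-1.57, -0.001, -0.4]
wrist_force: [0.1, -0.3, 0.8]
width: 0.0157
t 18.0 pos [0.441  0.1077 0.0571] rot [-1.5703e+00 -6.0000e-04 -4.0000e-01] w 0.0152 F [-0.4  0.4  1.8]
```

View pics/w18c.png

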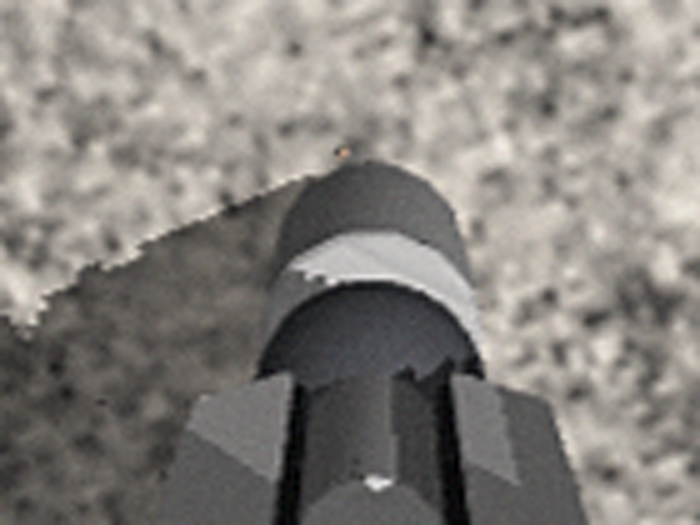

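View pics/s18c.png

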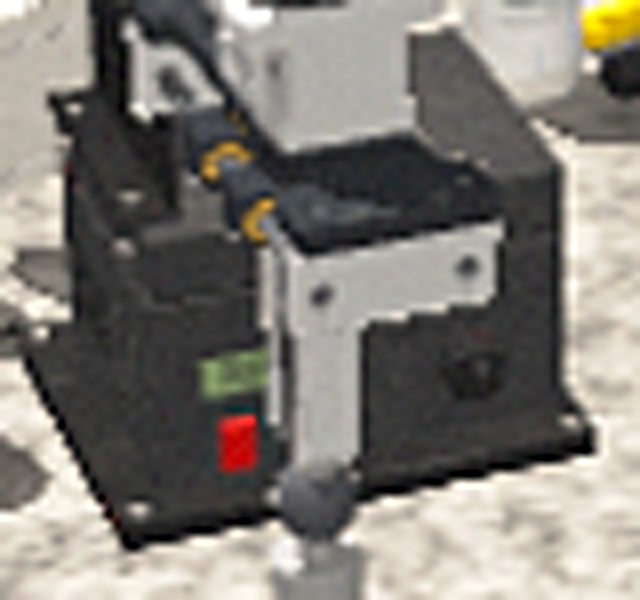

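```bash
python3 -m handwheel '[{"delta_pos":[0,-10,0],"yaw":0},{"delta_pos":[0,-30,0],"yaw":0},{"delta_pos":[0,-60,0],"yaw":0},{"delta_pos":[0,-90,0],"yaw":0},{"delta_pos":[0,-115,0],"yaw":0},{"delta_pos":[0,-120,0],"yaw":0},{"delta_pos":[0,-120,0],"yaw":0}]' 235
python3 d.py .4459 -.1320 .177 -.4
python3 w.py scene s19;python3 ov.py s19 s19c 200 100 100 150 4
```

```text
time: 18.7
tool_pos: [0.4411, 0.1076, 0.1772]
ee_rot: [-1.57, -0.001, -0.4]
wrist_force: [0.2, 0.3, -2.3]
width: 0.015
t 18.7 pos [0.4411 0.1076 0.1772] rot [-1.57e+00 -1.30e-03 -4.00e-01] w 0.015 F [ 0.2  0.3 -2.3]
delta [ 9.770e+01  2.000e-01 -2.188e+02] yaw -0.0
```

View pics/s19c.png

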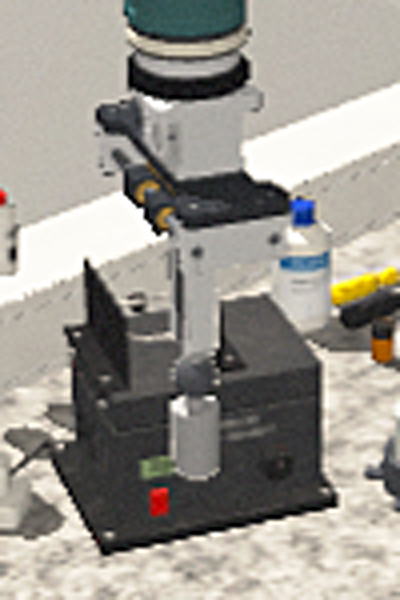

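```bash
python3 -m handwheel '[{"delta_pos":[4,-5,-30],"yaw":0},{"delta_pos":[9,-10,-60],"yaw":0},{"delta_pos":[13,-10,-90],"yaw":0},{"delta_pos":[17,-10,-121],"yaw":0},{"delta_pos":[29,-10,-150],"yaw":0},{"delta_pos":[41,-10,-178],"yaw":0},{"delta_pos":[53,-10,-204],"yaw":0},{"delta_pos":[75,-5,-212],"yaw":0},{"delta_pos":[97.5,0,-219],"yaw":0},{"delta_pos":[97.5,20,-219],"yaw":0},{"delta_pos":[97.5,35,-219],"yaw":0},{"delta_pos":[97.5,40,-219],"yaw":0}]' -
python3 -m handwheel '[{"delta_pos":[0,0,0],"yaw":0},{"delta_pos":[0,0,0],"yaw":0},{"delta_pos":[0,0,0],"yaw":0}]' -
python3 d.py .4459 -.1320 .137 -.4
python3 w.py scene s20;python3 ov.py s20 s20c 260 130 100 100 6
python3 w.py wrist w20; python3 ov.py w20 w20c 200 130 140 140 4
```

```text
time: 19.95
tool_pos: [0.4428, -0.1312, 0.1322]
ee_rot: [-1.571, 0.008, -0.4]
wrist_force: [0.2, 0.5, -1.6]
width: 0.0154
time: 20.25
tool_pos: [0.4457, -0.1322, 0.1375]
ee_rot: [-1.571, -0.002, -0.4]
wrist_force: [-0.2, 0.3, -2.5]
width: 0.0151
t 20.25 pos [ 0.4457 -0.1322  0.1375] rot [-1.5707 -0.0017 -0.3998] w 0.0151 F [-0.2  0.3 -2.5]
delta [0.1 0.5 0.2] yaw 0.0002
```

View pics/s20c.png

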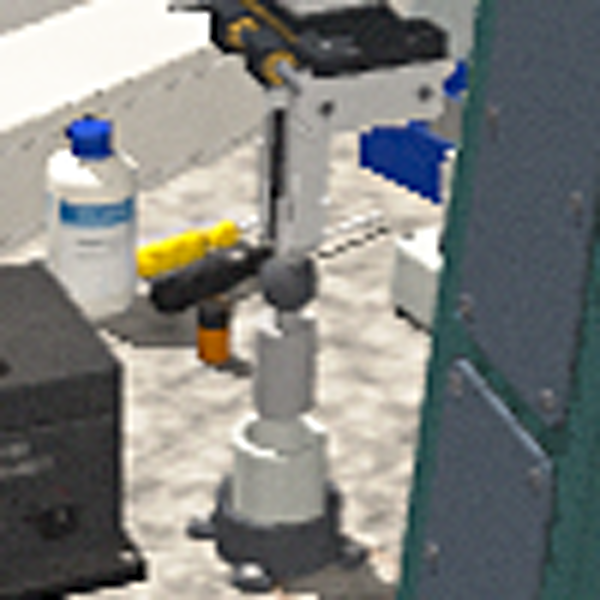

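View pics/w20c.png

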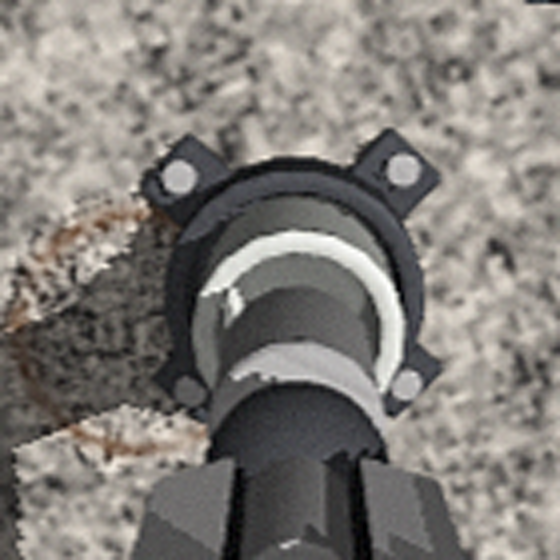

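```bash
python3 -m handwheel '[{"delta_pos":[0,8,0.5],"yaw":0},{"delta_pos":[0,14,0.5],"yaw":0},{"delta_pos":[0,18,0.5],"yaw":0},{"delta_pos":[0,22,0.5],"yaw":0},{"delta_pos":[0,26,0.5],"yaw":0},{"delta_pos":[0,26,0.5],"yaw":0}]' -
python3 d.py
python3 w.py scene s21;python3 ov.py s21 s21c 260 130 100 100 6
python3 w.py wrist w21; python3 ov.py w21 w21c 200 130 140 140 4
```

```text
time: 20.95
tool_pos: [0.445, -0.1314, 0.1098]
ee_rot: [-1.571, 0.001, -0.4]
wrist_force: [-0.6, -0.3, -2.6]
width: 0.0155
t 20.95 pos [ 0.445  -0.1314  0.1098] rot [-1.5707e+00  1.5000e-03 -4.0000e-01] w 0.0155 F [-0.6 -0.3 -2.6]
```

View pics/s21c.png

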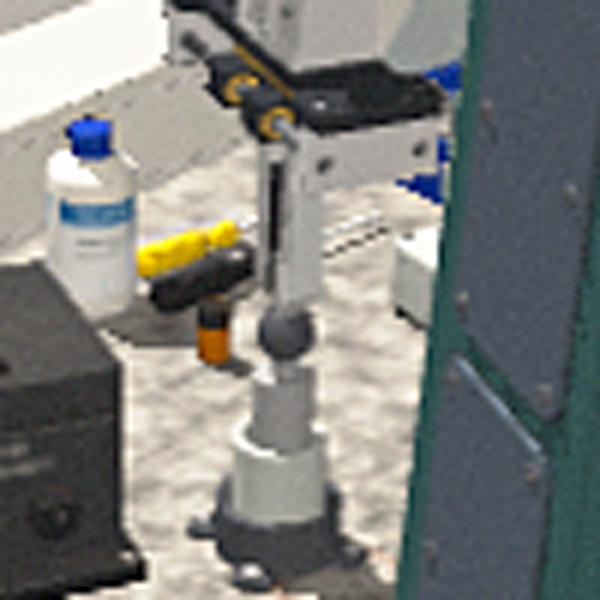

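View pics/w21c.png

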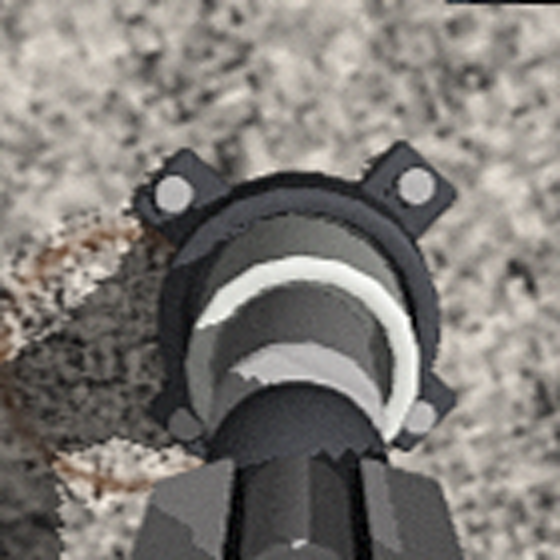

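```bash
python3 -m handwheel '[{"delta_pos":[0.6,6,0],"yaw":0},{"delta_pos":[0.6,13,0],"yaw":0},{"delta_pos":[0.6,20,0],"yaw":0},{"delta_pos":[0.6,27,0],"yaw":0},{"delta_pos":[0.6,33,0],"yaw":0},{"delta_pos":[0.6,37,0],"yaw":0},{"delta_pos":[0.6,37,0],"yaw":0},{"delta_pos":[0.6,37,0],"yaw":0}]' -
python3 d.py
python3 -m handwheel '[{"delta_pos":[0,2,0],"yaw":0},{"delta_pos":[0,3,0],"yaw":0},{"delta_pos":[0,3,0],"yaw":0},{"delta_pos":[0,3,0],"yaw":0}]' -
python3 d.py
```

```text
time: 21.85
tool_pos: [0.4461, -0.1319, 0.0737]
ee_rot: [-1.571, -0.0, -0.4]
wrist_force: [0.8, 0.4, -1.4]
width: 0.015
t 21.85 pos [ 0.4461 -0.1319  0.0737] rot [-1.5707e+00 -1.0000e-04 -4.0000e-01] w 0.015 F [ 0.8  0.4 -1.4]
time: 22.25
tool_pos: [0.4461, -0.1319, 0.0707]
ee_rot: [-1.571, -0.0, -0.4]
wrist_force: [-0.2, -0.4, -1.8]
width: 0.0153
t 22.25 pos [ 0.4461 -0.1319  0.0707] rot [-1.5707e+00 -1.0000e-04 -4.0000e-01] w 0.0153 F [-0.2 -0.4 -1.8]
```

```bash
python3 -m handwheel '[{"delta_pos":[0,1.5,0],"yaw":0},{"delta_pos":[0,1.5,0],"yaw":0}]' -
python3 -m handwheel '[{"delta_pos":[0,1,0],"yaw":0},{"delta_pos":[0,1,0],"yaw":0}]' -
python3 -m handwheel '[{"delta_pos":[0,0,0],"yaw":0},{"delta_pos":[0,0,0],"yaw":0},{"delta_pos":[0,0,0],"yaw":0},{"delta_pos":[0,0,0],"yaw":0}]' 150
python3 -m handwheel '[{"delta_pos":[0,-40,0],"yaw":0},{"delta_pos":[0,-80,0],"yaw":0},{"delta_pos":[0,-110,0],"yaw":0},{"delta_pos":[0,-110,-40],"yaw":0},{"delta_pos":[0,-110,-80],"yaw":0},{"delta_pos":[0,-110,-80],"yaw":0},{"delta_pos":[0,-110,-80],"yaw":0},{"delta_pos":[0,-110,-80],"yaw":0}]' 0
python3 d.py; python3 w.py scene s22; python3 w.py wrist w22
python3 ov.py s22 s22c 270 150 80 80 8 .4457 -.132 .008 .128 .4457 -.132 .024 .066
python3 ov.py w22 w22c 220 40 120 120 5 .4457 -.132 .008 .128 .4457 -.132 .024 .066 .4457 -.132 .015 .084
```

```text
time: 22.45
tool_pos: [0.4461, -0.1319, 0.0692]
ee_rot: [-1.571, -0.0, -0.4]
wrist_force: [0.6, -0.3, -2.0]
width: 0.0151
time: 22.65
tool_pos: [0.4465, -0.1319, 0.0691]
ee_rot: [-1.571, -0.001, -0.4]
wrist_force: [-0.9, 1.1, 3.9]
width: 0.0154
time: 23.05
tool_pos: [0.4459, -0.1318, 0.0679]
ee_rot: [-1.571, 0.0, -0.4]
wrist_force: [0.1, 0.7, 0.4]
width: 0.0382
time: 23.85
tool_pos: [0.415, -0.2049, 0.1779]
ee_rot: [-1.57, 0.001, -0.399]
wrist_force: [0.6, -0.3, 0.0]
width: 0.0939
t 23.85 pos [ 0.415  -0.2049  0.1779] rot [-1.570e+00  5.000e-04 -3.995e-01] w 0.0939 F [ 0.6 -0.3  0. ]
```

View pics/s22c.png

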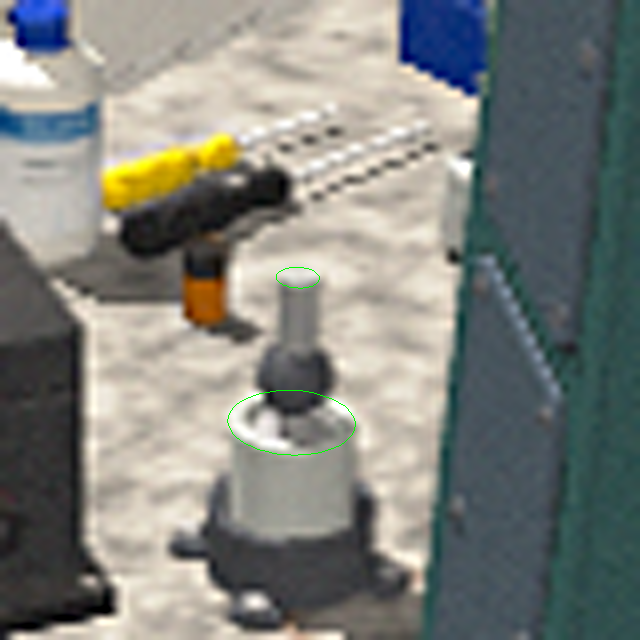

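View pics/w22c.png

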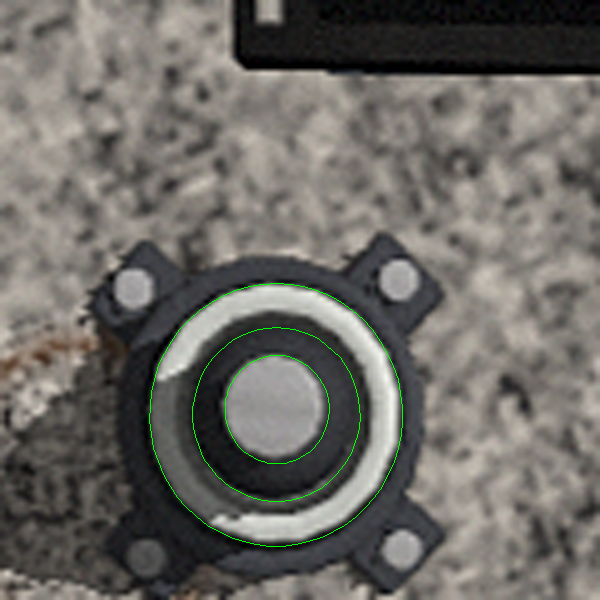

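```bash
python3 -m handwheel '[{"delta_pos":[20,-10,-11],"yaw":-0.14},{"delta_pos":[40,-20,-22],"yaw":-0.28},{"delta_pos":[60,-22,-33],"yaw":-0.42},{"delta_pos":[80,-22,-44],"yaw":-0.56},{"delta_pos":[100,-22,-55],"yaw":-0.7},{"delta_pos":[120,-22,-66],"yaw":-0.84},{"delta_pos":[140,-22,-77],"yaw":-0.98},{"delta_pos":[170,-22,-94],"yaw":-1.12},{"delta_pos":[200,-22,-110],"yaw":-1.26},{"delta_pos":[225,-22,-124],"yaw":-1.4},{"delta_pos":[238,-22,-131],"yaw":-1.54},{"delta_pos":[238,-22,-131],"yaw":-1.57}]' 100
python3 -m handwheel '[{"delta_pos":[0,0,0],"yaw":0},{"delta_pos":[0,0,0],"yaw":0},{"delta_pos":[0,0,0],"yaw":0},{"delta_pos":[0,0,0],"yaw":0}]' -
python3 d.py; python3 w.py wrist w23;python3 ov.py w23 w23c 200 60 150 150 4
```

```text
time: 25.15
tool_pos: [0.5843, -0.419, 0.1978]
ee_rot: [-1.569, -0.001, 1.172]
wrist_force: [-0.8, -0.4, -0.1]
width: 0.0571
time: 25.55
tool_pos: [0.583, -0.4183, 0.201]
ee_rot: [-1.572, 0.0, 1.17]
wrist_force: [0.4, -0.6, -0.1]
width: 0.0574
t 25.55 pos [ 0.583  -0.4183  0.201 ] rot [-1.5716e+00  1.0000e-04  1.1698e+00] w 0.0574 F [ 0.4 -0.6 -0.1]
```

View pics/w23.png

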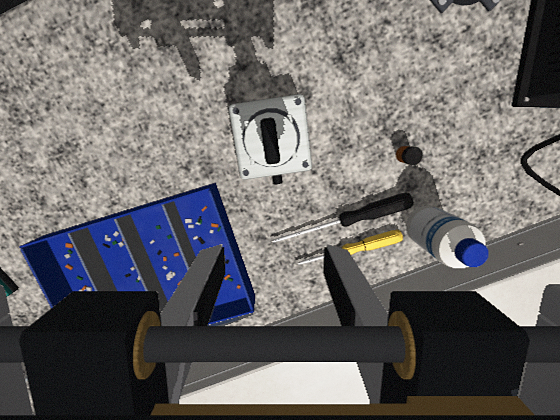

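View pics/w23c.png

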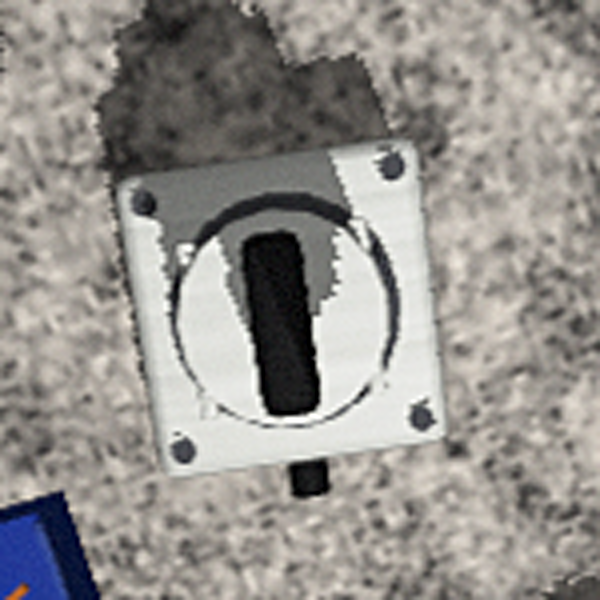

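```bash
python3 - <<'E'
import pickle
from h import *
s=pickle.load(open("pics/w23.pkl","rb"))
g=s["image"].max(2); m=(g<45).astype(np.uint8); m[:105]=0;m[168:]=0;m[:,:255]=0;m[:,:0]=0;m[:,290:]=0
n,l,st,ce=cv2.connectedComponentsWithStats(m); i=1+np.argmax(st[1:,4]); print(st[i])
r=cv2.minAreaRect(np.argwhere(l==i)[:,::-1].astype(np.float32)); print(r)
b=cv2.boxPoints(r); 
e=sorted([(np.linalg.norm(b[k]-b[(k+1)%4]),k) for k in range(4)])
k1,k2=e[0][1],e[1][1]
E1=(b[k1]+b[(k1+1)%4])/2;E2=(b[k2]+b[(k2+1)%4])/2
for z in(.147,.135):
  W1,W2=onz(s,E1,z),onz(s,E2,z); d=W1-W2; print(z,W1.round(4),W2.round(4),((W1+W2)/2).round(4),np.linalg.norm(d),np.degrees(np.arctan2(d[1],d[0])))
E
```

```text
[261 118  19  46 646]
((269.8690185546875, 140.51747131347656), (45.662559509277344, 14.538008689880371), 82.40535736083984)
0.147 [ 0.5047 -0.3912  0.147 ] [ 0.5387 -0.4005  0.147 ] [ 0.5217 -0.3958  0.147 ] 0.035229568590195444 164.65005889015603
0.135 [ 0.5043 -0.3912  0.135 ] [ 0.5398 -0.401   0.135 ] [ 0.522  -0.3961  0.135 ] 0.036806025485765684 164.65005889015615
```

```bash
python3 - <<'E'
import pickle
from h import *
s=pickle.load(open("pics/w23.pkl","rb"))
q=[(120,180),(412,142),(442,437),(165,475)]
P=np.array([onz(s,((x+.5)/4-.5+200,(y+.5)/4-.5+60),.048) for x,y in q]); print(P.round(4),P.mean(0))
s=pickle.load(open("pics/w22.pkl","rb")); print(onz(s,((274+.5)/5-.5+220,(408+.5)/5-.5+40),.128))
E
python3 -m handwheel '[{"delta_pos":[-1,0,25],"yaw":-0.05},{"delta_pos":[-2,15,45],"yaw":-0.1},{"delta_pos":[-3,40,60],"yaw":-0.133},{"delta_pos":[-3,60,65],"yaw":-0.133},{"delta_pos":[-3,60,65],"yaw":-0.133},{"delta_pos":[-3,60,65],"yaw":-0.133},{"delta_pos":[-3,60,65],"yaw":-0.133},{"delta_pos":[-3,60,65],"yaw":-0.133}]' 130
python3 d.py .5217 -.3958 .084 1.303; python3 w.py wrist w24; python3 ov.py w24 w24c 200 150 150 125 4
```

```text
[[ 0.4735 -0.4227  0.048 ]
 [ 0.4947 -0.3483  0.048 ]
 [ 0.5695 -0.3691  0.048 ]
 [ 0.5492 -0.444   0.048 ]] [ 0.52170998 -0.39602919  0.048     ]
[ 0.44537519 -0.13154518  0.128     ]
time: 26.4
tool_pos: [0.5231, -0.397, 0.1419]
ee_rot: [-1.574, 0.001, 1.303]
wrist_force: [0.8, 0.4, -0.1]
width: 0.0464
t 26.4 pos [ 0.5231 -0.397   0.1419] rot [-1.5736e+00  1.3000e-03  1.3032e+00] w 0.0464 F [ 0.8  0.4 -0.1]
delta [ 0.8 57.9  1.8] yaw 0.0002
```

View pics/w24c.png

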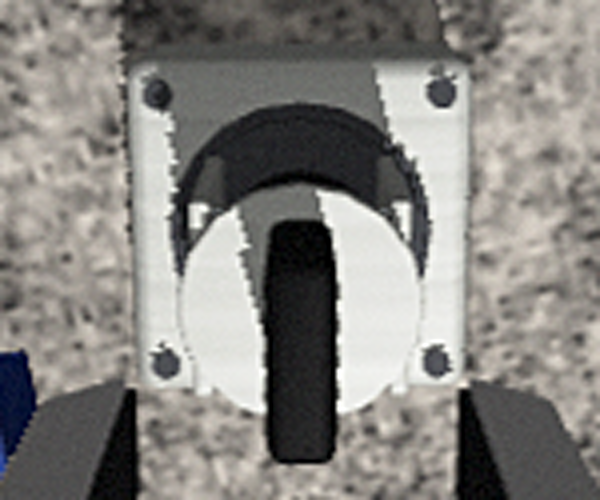

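```bash
python3 -m handwheel '[{"delta_pos":[0.8,25,1],"yaw":0},{"delta_pos":[0.8,45,1],"yaw":0},{"delta_pos":[0.8,55,1],"yaw":0},{"delta_pos":[0.8,58,1],"yaw":0},{"delta_pos":[0.8,58,1],"yaw":0},{"delta_pos":[0.8,58,1],"yaw":0},{"delta_pos":[0.8,58,1],"yaw":0}]' 150
python3 d.py .5217 -.3958 .084 1.303
python3 -m handwheel '[{"delta_pos":[0,0,0],"yaw":0},{"delta_pos":[0,0,0],"yaw":0},{"delta_pos":[0,0,0],"yaw":0},{"delta_pos":[0,0,0],"yaw":0},{"delta_pos":[0,0,0],"yaw":0}]' 240
python3 d.py; python3 w.py wrist w25; python3 ov.py w25 w25c 200 150 150 125 4; python3 w.py scene s25; python3 ov.py s25 s25c 300 110 80 80 7
```

```text
time: 27.15
tool_pos: [0.522, -0.3958, 0.0837]
ee_rot: [-1.573, 0.001, 1.303]
wrist_force: [-0.1, -0.4, -0.5]
width: 0.0388
t 27.15 pos [ 0.522  -0.3958  0.0837] rot [-1.5731e+00  1.1000e-03  1.3030e+00] w 0.0388 F [-0.1 -0.4 -0.5]
delta [-0.  -0.3  0.3] yaw 0.0
time: 27.65
tool_pos: [0.5212, -0.3958, 0.0823]
ee_rot: [-1.571, 0.001, 1.303]
wrist_force: [-0.6, -2.3, 0.2]
width: 0.012
t 27.65 pos [ 0.5212 -0.3958  0.0823] rot [-1.5711e+00  8.0000e-04  1.3027e+00] w 0.012 F [-0.6 -2.3  0.2]
```

View pics/w25c.png

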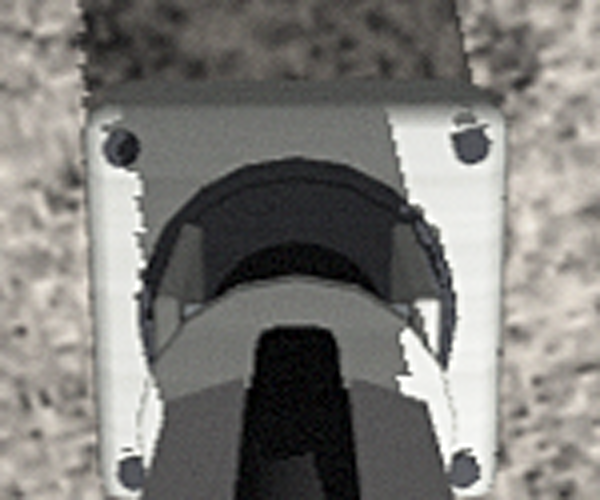

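View pics/s25c.png

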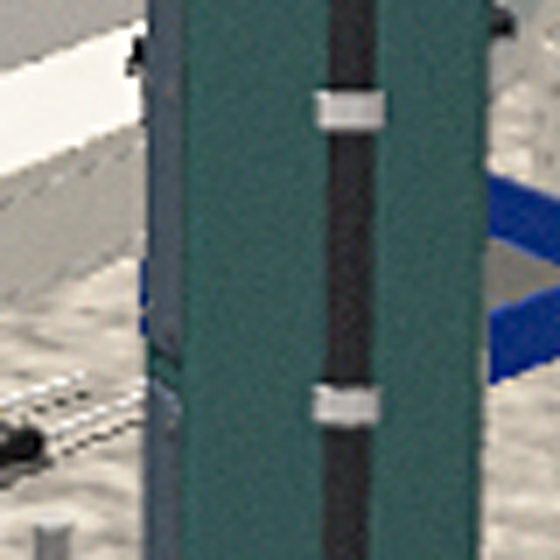

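```bash
python3 -m handwheel '[{"delta_pos":[0,0,0],"yaw":0.08},{"delta_pos":[0,0,0],"yaw":0.18},{"delta_pos":[0,0,0],"yaw":0.28},{"delta_pos":[0,0,0],"yaw":0.38},{"delta_pos":[0,0,0],"yaw":0.48},{"delta_pos":[0,0,0],"yaw":0.58},{"delta_pos":[0,0,0],"yaw":0.68},{"delta_pos":[0,0,0],"yaw":0.78},{"delta_pos":[0,0,0],"yaw":0.88},{"delta_pos":[0,0,0],"yaw":0.96},{"delta_pos":[0,0,0],"yaw":1.0},{"delta_pos":[0,0,0],"yaw":1.023}]' 255
python3 -m handwheel '[{"delta_pos":[0,0,0],"yaw":0},{"delta_pos":[0,0,0],"yaw":0},{"delta_pos":[0,0,0],"yaw":0},{"delta_pos":[0,0,0],"yaw":0}]' -
python3 d.py; python3 w.py wrist w26; python3 ov.py w26 w26c 200 150 150 125 4; python3 w.py scene s26;python3 w.py top t26; python3 ov.py t26 t26c 300 120 200 150 4
```

```text
time: 28.95
tool_pos: [0.5223, -0.3947, 0.0823]
ee_rot: [-1.571, -0.002, 0.28]
wrist_force: [3.1, 1.1, -0.1]
width: 0.0118
time: 29.35
tool_pos: [0.5222, -0.3947, 0.0823]
ee_rot: [-1.571, -0.002, 0.281]
wrist_force: [4.6, 1.8, -0.8]
width: 0.0119
t 29.35 pos [ 0.5222 -0.3947  0.0823] rot [-1.5706 -0.0019  0.2808] w 0.0119 F [ 4.6  1.8 -0.8]
```

View pics/w26.png

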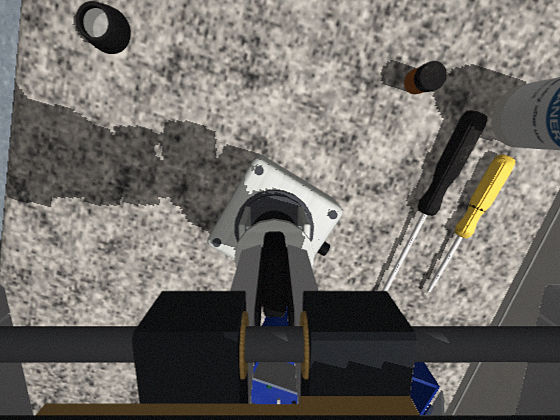

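View pics/w26c.png

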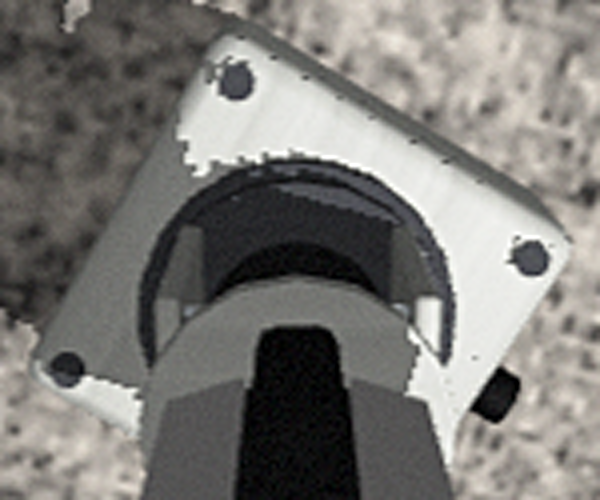

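View pics/t26c.png

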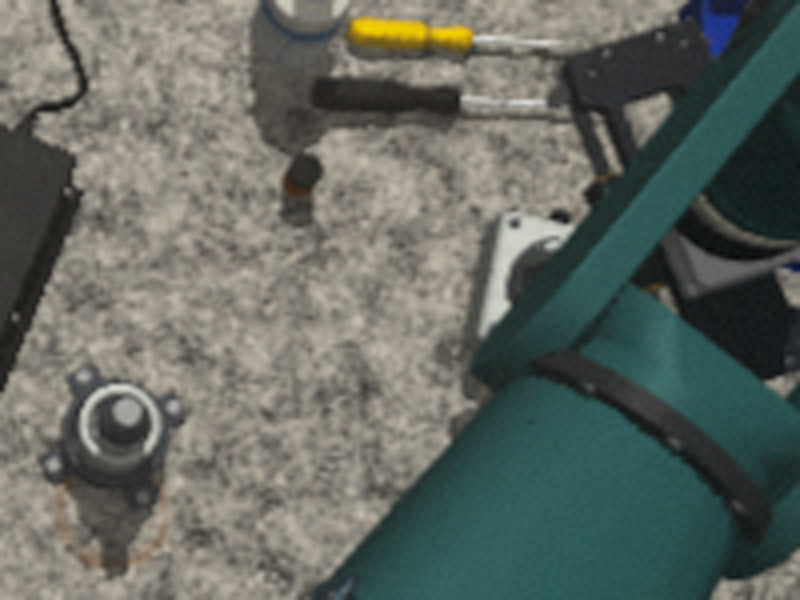

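View pics/s26.png

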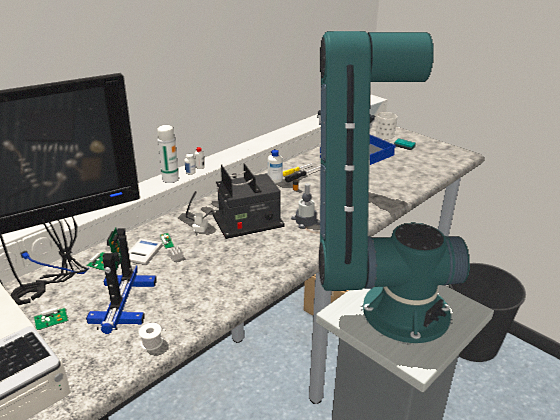

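```bash
python3 -m handwheel '[{"delta_pos":[0.5,0,0],"yaw":0},{"delta_pos":[0.5,0,0],"yaw":0},{"delta_pos":[0.5,0,0],"yaw":0},{"delta_pos":[0.5,0,0],"yaw":0},{"delta_pos":[0.5,0,0],"yaw":0}]' -
python3 d.py; python3 w.py wrist w27; python3 ov.py w27 w27c 200 150 150 125 4; python3 d.py
```

```text
time: 30.0
tool_pos: [0.5222, -0.3947, 0.0823]
ee_rot: [-1.57, -0.001, 0.28]
wrist_force: [5.5, 2.3, -0.0]
width: 0.0118
t 30.0 pos [ 0.5222 -0.3947  0.0823] rot [-1.5704e+00 -1.0000e-03  2.8030e-01] w 0.0118 F [ 5.5  2.3 -0. ]
t 30.05 pos [ 0.5222 -0.3948  0.0823] rot [-1.5705e+00 -1.0000e-03  2.8030e-01] w 0.012 F [3.3 2.8 0.9]
```

View pics/w27c.png

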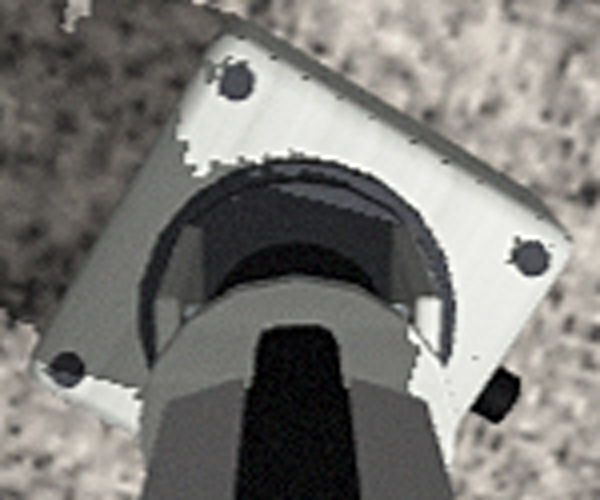

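```bash
python3 -c "
from bench import robot
print(robot.close_job())"
```

```text
the job is handed in; nothing more can be done
None
```

I set up the camera check and handed it in at about 30 s of the 72 s allowed. The sleeve is in the holder, the ball target is in the sleeve, and the arm is still holding the mirror turned towards the ball.

**Sleeve:** It stands upright in the holder. In the wrist view after release, its rim matched the size and position expected at 66 mm height, which means it is fully down. I let it drop about 8 mm into the bore, because the fingers would otherwise have reached the holder rim.

**Ball target:** It touched the sleeve floor at the expected height before I let go. Afterwards both views agreed with a fully seated target, and the ball is at about (0.4455, -0.1317) m.

**Mirror:** I turned it about 1.02 rad clockwise. Taken from the gripper's angle, the open side points at 106.1° in the world frame. The direction to the ball came out at 106.1–106.3°, depending on which axis position I use.
- The camera's own picture was not available, so this aim is worked out from positions, not seen.
- A side force of about 5 N, from a slight off-centre hold, remained after I tried to relieve it. The angle stayed steady.

**First grips missed:** The real fingertips sit about 32 mm above the reported tool point. My first closing on the sleeve, and the first on the target's rod, therefore shut above the part without moving it. I lowered the later grips to allow for this.

**Bystanders:** I did not touch the jar, loupe or heat sink. The jar showed no change in the last overhead view. I made no separate final measurement of the loupe and heat sink.

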